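Dress the bedside-lamp stems at the repair cafe

ROBOT

A 6-joint arm with a two-finger parallel gripper is mounted at the origin on the work surface. World frame = base frame: x ahead of the robot, y to its left, z up, the work surface at z = 0. Lengths are in m, angles in rad, forces in N, time in s.
With the tool pointing down it reaches from about 0.375 to 0.9 m from the base axis. Payload 3.1 kg.
Tool frame: the origin (TCP) lies at the very end of the fingers, on their centre line; the grasp point (between the pads) lies 19 mm behind it; z points along the fingers, y is the direction in which the jaws open and shut (so a half turn about z gives the same grasp; the last joint's range is limited). The gripper opens to 85 mm and grips with 20 to 120 N. Pads are 22 mm wide; open, the fingers measure 114 mm over their backs; the gripper's body (76 mm by 85 mm) begins 54 mm behind the grasp point. The pads swing forward as they close: fully open they stand 13 mm farther back than shut.
Start: joints at [0.948, 0.527, 1.433, -0, 1.181, -0.178], TCP at [0.269, 0.564, 0.231] pointing down, gripper open.
Joint ranges: [-3.08, 3.08], [-0.75, 2.2], [0.22, 2.44], [-1.43, 4.57], [0, 2.65], [-2.85, 2.85]. Speed limits (rad/s): [2.79, 2.79, 3.14, 3.14, 3.14, 3.14].

INTERFACE

Orientations are given as a unit quaternion [x, y, z, w].
In Python, from station import manip gives the robot as it stands. The module is installed in compiled form; this text tells all that it offers.
- The arm moves only by the tool send_rows, never from a script. Its argument "commands" is a list of rows, each an object with "delta_pos": the shift along the world's x, y, z in cm, a list of three; "yaw": the turn about the world's z in rad. A call has 1 to 10 rows; each row shifts and turns the pose as measured when the row begins; what a row does not reach is not made up. A row lasts 1/8 s, in which the tool goes at most 62.5 mm and 10.7 degrees, less where a joint would pass 70% of its speed; a pose out of reach is approached as far as the arm can. A call is refused whole if a number of a shift passes 6.25 or a number of a turn 0.188, either way. A call with a gripper value outside its range is refused whole. "grip" is the closure, from -1 (fully open) to 1 (shut), set as the call begins (left out, the last holds). The fingers move at their own pace and stop on an object; "force" is the grip in N (left out, the last holds). Time passes only in rows, so rows that do not move let the fingers close. It gives the time, the measured TCP pose, the force and the opening at its end, in the units of the state.
- manip.sense(): the state, without advancing time (a new reading comes with each control period).
- manip.snapshot(name): name is "side" or "top" or "wrist"; returns the picture (420x560x3 uint8, blue, green, red); there is no depth.
- manip.get_calibration(name): a dict with "fx", "fy", "cx", "cy" (pixels), "world_to_cam" (4x4, takes a point from world to camera coordinates); the wrist camera has in their place "mount" (4x4, takes a point from camera to tool coordinates, whose origin is the TCP and whose axes are the flange's). Camera axes: x right, y down, z forward; pixel columns grow to the right and rows downward; lengths in m; the calibration is good to about 2 mm. A picture is of the moment at which its call begins: read the wrist's pose just before it. get_calibration takes no time and is no camera call.
- manip.sign_off(): hands the job in, once; it reports no verdict.
The state is a dict: "t": time; "q": joint angles; "qd": joint speeds; "tau": joint torques, N m; "tcp_pos": TCP position; "tool_rot": TCP orientation; "force": force on the tool from outside, world axes, zero at the start; "ft_torque": the same for the moment, N m; "finger_gap": opening from 0.0 (shut) to 1.0 (fully open).
Only numpy, scipy, OpenCV 4.12 (cv2) and the standard library are available. Lean on these libraries where they do the work, as an engineer would, in place of code of your own. Each camera call takes 0.05 s, during which the arm holds its last target. There are 200 camera calls.

TASK

Two or three small wooden bedside-lamp bases stand on the mat with bare pipes: dress every one of them with a brass cap lifted singly off the top of the nested stack, then a flat check ring, then a tall neck, each slid down the pipe over the last until it sits fully home and level. Take the caps one at a time without lifting the next one along, and leave the caps that are left over in their stack where it stands. Keep the lamp bases upright and leave the other things on the table alone.

Things in the scene. Friction and masses are not known exactly. Their poses are not given: they have to be found in the camera images.
- lamp1: lamp base (2 or 3 of the three equal bases are there; an absent one reads None): brown wooden body 60 mm high, foot 104 mm across, about 1.2 kg, standing loose on the 3 mm black mat; flat top 74 mm across with a 10 mm steel pipe up to 124 mm at its centre (last 8 mm taper to 4 mm). Origin: centre of the underside, z = 0.003; z up the pipe
- lamp2: lamp base equal to lamp1. Parts fitted home have their undersides this far above a base's origin: cap 60 mm, check ring 82 mm, neck 90 mm
- lamp3: lamp base equal to lamp1
- cap1: bottom cap of the stack, never needed. Four equal stamped brass caps stand tightly nested, mouth down, on the mat (1 mm play between skirts), each rim 10 mm above the one below. A cap is 22 mm high, 60 g: upright rolled rim 60 mm across, 4 mm high; above it a skirt tapering from 55 to 44 mm; flat top with a 16 mm hole (collar inside it 10 mm deep)
- cap2: second cap from the bottom, equal to cap1. All caps: origin at the centre of the rim's underside, z up; round, so yaw does not matter. Grip by the rolled rim with the fingertips level with the rim or up to 8 mm below its underside; fingertips 10 mm below a rim take hold of the next rim too
- cap3: third cap from the bottom, equal to cap1
- cap4: top cap of the stack, equal to cap1
- ring1: flat brass check ring, equal to the other two: 36 mm outside diameter, 16 mm hole, 8 mm high, 40 g; lies flat on the mat at the start. Origin: centre of the underside; z along the bore; round. One per lamp; a spare is left lying
- ring2: flat brass check ring, equal to the other two: 36 mm outside diameter, 16 mm hole, 8 mm high, 40 g; lies flat on the mat at the start. Origin: centre of the underside; z along the bore; round. One per lamp; a spare is left lying
- ring3: flat brass check ring, equal to the other two: 36 mm outside diameter, 16 mm hole, 8 mm high, 40 g; lies flat on the mat at the start. Origin: centre of the underside; z along the bore; round. One per lamp; a spare is left lying
- neck1: tall brass neck (spool), equal to the other two: 26 mm outside diameter, 16 mm hole, 24 mm high, 50 g; stands upright on the mat at the start. Origin: centre of the underside; z along the bore; round. One per lamp; a spare is left standing
- neck2: tall brass neck (spool), equal to the other two: 26 mm outside diameter, 16 mm hole, 24 mm high, 50 g; stands upright on the mat at the start. Origin: centre of the underside; z along the bore; round. One per lamp; a spare is left standing
- neck3: tall brass neck (spool), equal to the other two: 26 mm outside diameter, 16 mm hole, 24 mm high, 50 g; stands upright on the mat at the start. Origin: centre of the underside; z along the bore; round. One per lamp; a spare is left standing
- jar: bystander: closed glass jar with a steel lid, 62 mm across, 75 mm high; origin at the centre of its underside
- papercup: bystander: white paper cup, 76 mm across the rim, 90 mm high; origin at the centre of its underside
- screwdriver: bystander: screwdriver with a blue handle, 200 mm long, 26 mm thick, lying along its x axis; origin under its middle
- spanner: bystander: steel spanner, 180 mm long, 38 mm wide, 8 mm thick, lying along its x axis; origin under its middle
- reel: bystander: small white solder reel, 56 mm across, 25 mm high, lying flat; origin at the centre of its underside

How it is judged:
By the outcome, as a careful person would: the job done as asked, in the order asked, and still so for the second after the job is handed in, with the robot touching nothing.
Of lamp1, lamp2, lamp3 only 2 to 3 are there at a start; the rules pass over those that are not, and their reading is None.
At some moment in a run one of ring1, ring2, ring3, neck1, neck2, neck3 may be knocked a few centimetres aside while the robot is not near it.
It also fails if it takes over 210 s, if anything falls off the work surface, if the arm or the gripper's body presses on something with over 40 N, if the wrist force passes 120 N, or if a joint passes its speed limit or range.

## Working session

There is one attempt and no reset: what is moved stays moved. The work goes in short steps, Python scripts to look and compute and a tool call to move; the robot and the scene stay as the last step left them, time stands still between calls to the robot, and variables do not carry over. Pictures are saved under pics/ and viewed, about 12 in all and at most 16, crops included, and the job is handed in when it is done.

Besides the shell and the picture viewer there is one more tool, called after "Emit:" as a command line: name --argument value ..., lists and objects as JSON in quotes. send_rows: Moves the arm, as the interface text tells. Its arguments: {"type":"object","properties":{"commands":{"type":"array","items":{"type":"object","properties":{"delta_pos":{"type":"array","items":{"type":"number"}},"yaw":{"type":"number"}}}},"grip":{"type":"number"},"force":{"type":"number"}},"required":["commands"]}

```bash
mkdir -p pics; python3 - <<'E'
from station import manip
import cv2,numpy as np
np.set_printoptions(precision=4,suppress=True)
s=manip.sense();print({k:np.round(v,3).tolist() for k,v in s.items()})
for n in ("side","top"):
    cv2.imwrite(f"pics/{n}0.png",manip.snapshot(n));c=manip.get_calibration(n);print(n,c)
print(manip.get_calibration("wrist"))
E
```

```text
{'t': 0.0, 'q': [0.948, 0.528, 1.434, 0.0, 1.181, -0.178], 'qd': [-0.001, 0.001, -0.0, 0.0, -0.001, 0.0], 'tau': [0.001, -44.234, -17.803, -0.0, 0.008, 0.0], 'tcp_pos': [0.268, 0.564, 0.23], 'tool_rot': [0.221, 0.975, -0.001, -0.0], 'force': [-0.935, 0.641, -0.655], 'ft_torque': [-0.001, -0.042, 0.056], 'finger_gap': 0.999}
side {'fx': 443.92308131447453, 'fy': 443.92308131447453, 'cx': 279.51531527575196, 'cy': 207.0684276370782, 'world_to_cam': array([[ 0.7311, -0.682 , -0.0167, -0.3935],
       [-0.4987, -0.5176, -0.6952,  0.3023],
       [ 0.4655,  0.5166, -0.7186,  0.7295],
       [ 0.    ,  0.    ,  0.    ,  1.    ]])}
top {'fx': 458.4827060786624, 'fy': 458.4827060786624, 'cx': 280.9683687679605, 'cy': 215.72746955407774, 'world_to_cam': array([[ 0.0097, -0.9999, -0.0023, -0.0373],
       [-0.9887, -0.0093, -0.1493,  0.5665],
       [ 0.1493,  0.0037, -0.9888,  0.9329],
       [ 0.    ,  0.    ,  0.    ,  1.    ]])}
{'fx': 292.5658919310304, 'fy': 292.5658919310304, 'cx': 278.4483934321612, 'cy': 206.37762349118884, 'mount': array([[ 0.0013, -0.9526, -0.3041,  0.0783],
       [ 1.    ,  0.001 ,  0.0011, -0.0003],
       [-0.0007, -0.3041,  0.9526, -0.1424],
       [ 0.    ,  0.    ,  0.    ,  1.    ]])}
```

View pics/top0.png

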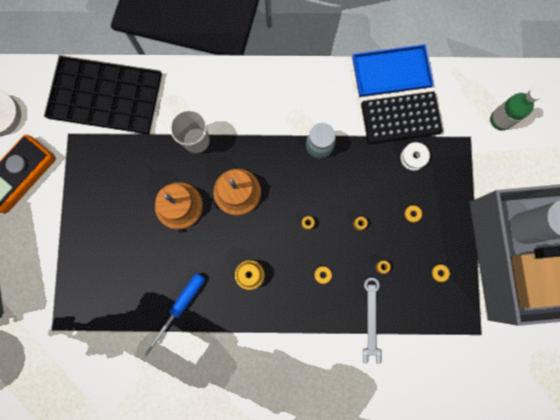

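View pics/side0.png

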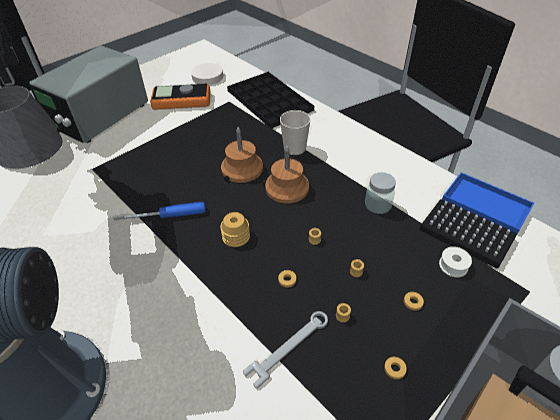

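```bash
cat > h.py <<'E'
import cv2,numpy as np
from station import manip
from scipy.spatial.transform import Rotation as R
np.set_printoptions(precision=4,suppress=True)
def cam(n,s=None):
    c=manip.get_calibration(n)
    K=np.array([[c['fx'],0,c['cx']],[0,c['fy'],c['cy']],[0,0,1]])
    if n=='wrist':
        T=np.eye(4);T[:3,:3]=R.from_quat(s['tool_rot']).as_matrix();T[:3,3]=s['tcp_pos']
        C=T@c['mount']
    else: C=np.linalg.inv(c['world_to_cam'])
    return K,C
def ray(KC,uv):
    K,C=KC
    d=C[:3,:3]@np.linalg.solve(K,[uv[0],uv[1],1.]);return C[:3,3],d
def plane(KC,uv,z):
    o,d=ray(KC,uv);return o+d*(z-o[2])/d[2]
def proj(KC,P):
    K,C=KC
    p=K@(np.linalg.inv(C)@np.append(P,1))[:3];return p[:2]/p[2]
def blobs(im,lo,hi,amin=40):
    m=cv2.inRange(cv2.cvtColor(im,cv2.COLOR_BGR2HSV),np.array(lo),np.array(hi))
    cs,_=cv2.findContours(m,cv2.RETR_EXTERNAL,cv2.CHAIN_APPROX_NONE)
    return m,[c for c in cs if cv2.contourArea(c)>amin]
BRASS=((17,90,60),(32,255,255)); WOOD=((4,90,50),(16,255,255))
E
python3 - <<'E'
from h import *
im=cv2.imread('pics/top0.png');KC=cam('top')
for nm,col in(('brass',BRASS),('wood',WOOD)):
    m,cs=blobs(im,*col)
    for c in cs:
        (u,v),r=cv2.minEnclosingCircle(c);x,y,w,h=cv2.boundingRect(c)
        if v<130 or v>330 or u>460: continue
        print(nm,(round(u),round(v)),'r',round(r,1),'box',w,h,'z.01',plane(KC,(x+w/2,y+h/2),.011),'z.03',plane(KC,(x+w/2,y+h/2),.027)[:2])
# zoom crops
cv2.imwrite('pics/c1.png',cv2.resize(im[150:300,140:300],None,fx=4,fy=4,interpolation=cv2.INTER_CUBIC))
E
```

```text
brass (323, 275) r 9.4 box 19 19 z.01 [ 0.4423 -0.1247  0.011 ] z.03 [ 0.4419 -0.1232]
brass (440, 273) r 9.7 box 20 19 z.01 [ 0.449  -0.3777  0.011 ] z.03 [ 0.4486 -0.3722]
brass (383, 267) r 7.7 box 16 14 z.01 [ 0.4617 -0.2532  0.011 ] z.03 [ 0.4611 -0.2497]
brass (249, 275) r 15.4 box 31 30 z.01 [0.4418 0.0348 0.011 ] z.03 [0.4415 0.0336]
brass (360, 223) r 7.6 box 15 15 z.01 [ 0.556  -0.2062  0.011 ] z.03 [ 0.5539 -0.2034]
brass (308, 222) r 7.2 box 14 14 z.01 [ 0.5561 -0.0912  0.011 ] z.03 [ 0.5539 -0.0903]
brass (413, 213) r 9.5 box 19 18 z.01 [ 0.5782 -0.3229  0.011 ] z.03 [ 0.5757 -0.3183]
wood (178, 205) r 24.6 box 49 48 z.01 [0.5912 0.1943 0.011 ] z.03 [0.5885 0.1907]
wood (237, 192) r 24.6 box 49 48 z.01 [0.6239 0.065  0.011 ] z.03 [0.6206 0.0634]
wood (17, 175) r 41.1 box 56 79 z.01 [0.6593 0.5332 0.011 ] z.03 [0.6555 0.524 ]
```

View pics/c1.png

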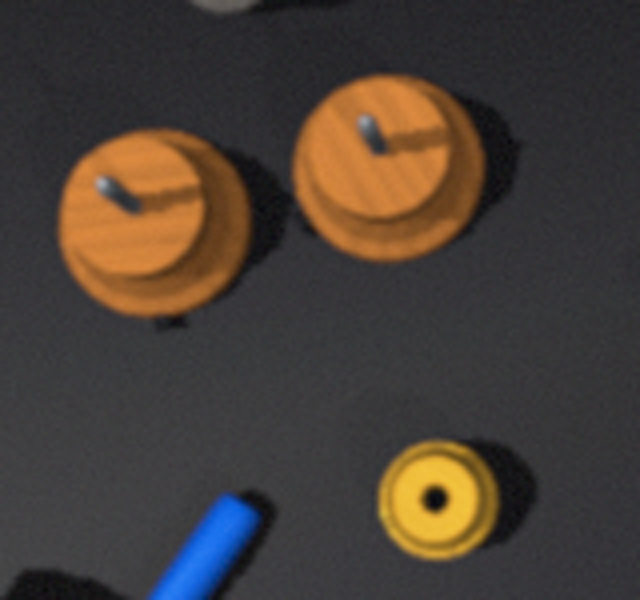

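```bash
python3 - <<'E'
from h import *
KC=cam('top')
f=lambda U,V:((U+.5)/4-.5+140,(V+.5)/4-.5+150)
for n,U,V,z in(('Abase',137,207,.063),('Atip',103,184,.127),('Bbase',381,150,.063),('Btip',365,120,.127),('stackhole',434,498,.055),('Atop',130,205,.063)):
    print(n,plane(KC,f(U,V),z))
E
```

```text
Abase [0.592  0.1924 0.063 ]
Atip [0.5917 0.1941 0.127 ]
Bbase [0.6237 0.0655 0.063 ]
Btip [0.6249 0.0669 0.127 ]
stackhole [0.4427 0.0345 0.055 ]
Atop [0.5931 0.1962 0.063 ]
```

Emit:
send_rows --commands '[{"delta_pos": [1.8,-5.3,-0.6]},{"delta_pos": [1.8,-5.3,-0.6]},{"delta_pos": [1.8,-5.3,-0.6]},{"delta_pos": [1.8,-5.3,-0.6]},{"delta_pos": [1.8,-5.3,-0.6]},{"delta_pos": [1.8,-5.3,-0.6]},{"delta_pos": [1.8,-5.3,-0.6]},{"delta_pos": [1.8,-5.3,-0.6]},{"delta_pos": [1.6,-5.3,-0.6]},{"delta_pos": [1.6,-5.3,-0.6]}]' --grip -1 --force 40

```text
validation failed for argument at $.co...
```

Emit:
send_rows --commands '[{"delta_pos": [1.8,-5.3,-0.6],"yaw": 0},{"delta_pos": [1.8,-5.3,-0.6],"yaw": 0},{"delta_pos": [1.8,-5.3,-0.6],"yaw": 0},{"delta_pos": [1.8,-5.3,-0.6],"yaw": 0},{"delta_pos": [1.8,-5.3,-0.6],"yaw": 0},{"delta_pos": [1.8,-5.3,-0.6],"yaw": 0},{"delta_pos": [1.8,-5.3,-0.6],"yaw": 0},{"delta_pos": [1.8,-5.3,-0.6],"yaw": 0},{"delta_pos": [1.6,-5.3,-0.6],"yaw": 0},{"delta_pos": [1.6,-5.3,-0.6],"yaw": 0}]' --grip -1 --force 40

```text
t: 1.35
tcp_pos: [0.4468, 0.0212, 0.1672]
tool_rot: [0.216, 0.976, 0.0, 0.001]
force: [0.2, 0.1, 0.2]
finger_gap: 0.996
```

```bash
cat >> h.py <<'E'
def wrist(name=None):
    for _ in range(1): s=manip.sense()
    im=manip.snapshot('wrist')
    if name: cv2.imwrite(f'pics/{name}.png',im)
    return im,cam('wrist',s),np.array(s['tcp_pos'])
E
python3 - <<'E'
from h import *
im,KC,t=wrist('w1');print(t)
print(proj(KC,[.4425,.0345,.055]),proj(KC,t))
m,cs=blobs(im,*BRASS,100)
for c in cs:
    x,y,w,h=cv2.boundingRect(c);print((x,y,w,h),plane(KC,(x+w/2,y+h/2),.035))
E
```

```text
[0.4468 0.0212 0.1672]
[289.7287 193.0513] [278.6954 263.8482]
(0, 312, 8, 23) [ 0.451  -0.3219  0.035 ]
(221, 294, 26, 32) [ 0.5444 -0.0784  0.035 ]
(56, 283, 36, 31) [ 0.4573 -0.2301  0.035 ]
(145, 223, 35, 33) [ 0.4378 -0.1051  0.035 ]
(259, 151, 64, 67) [0.4405 0.0376 0.035 ]
```

View pics/w1.png

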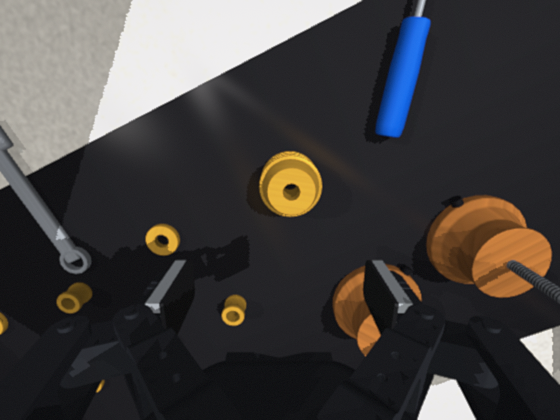

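```bash
cat >> h.py <<'E'
def holes(im,lo=BRASS[0],hi=BRASS[1],amin=15):
    m=cv2.inRange(cv2.cvtColor(im,cv2.COLOR_BGR2HSV),np.array(lo),np.array(hi))
    cs,hi_=cv2.findContours(m,cv2.RETR_CCOMP,cv2.CHAIN_APPROX_NONE)
    return [cv2.boundingRect(c) for c,h in zip(cs,hi_[0]) if h[3]>=0 and cv2.contourArea(c)>amin]
E
python3 - <<'E'
from h import *
im=cv2.imread('pics/w1.png');s=manip.sense();KC=cam('wrist',s)
for x,y,w,h in holes(im): print((x,y,w,h),plane(KC,(x+w/2,y+h/2),.055),plane(KC,(x+w/2,y+h/2),.050))
E
```

```text
(156, 235, 13, 11) [ 0.438  -0.1009  0.055 ] [ 0.4392 -0.1038  0.05  ]
(284, 184, 13, 7) [0.4423 0.0305 0.055 ] [0.4436 0.0302 0.05  ]
```

Emit:
send_rows --commands '[{"delta_pos": [-0.4,1.25,-2],"yaw": 0},{"delta_pos": [0,0,-2.5],"yaw": 0},{"delta_pos": [0,0,-2.5],"yaw": 0},{"delta_pos": [0,0,-2],"yaw": 0},{"delta_pos": [0,0,-1],"yaw": 0},{"delta_pos": [0,0,0],"yaw": 0},{"delta_pos": [0,0,0],"yaw": 0}]'

```text
t: 2.28
tcp_pos: [0.4483, 0.025, 0.0641]
tool_rot: [0.222, 0.975, -0.001, 0.005]
force: [-0.3, -0.8, -0.4]
finger_gap: 0.997
```

Emit:
send_rows --commands '[{"delta_pos": [-0.3,0.45,0],"yaw": 0},{"delta_pos": [-0.3,0.45,0],"yaw": 0},{"delta_pos": [0,0,0],"yaw": 0},{"delta_pos": [0,0,0],"yaw": 0}]'

```text
t: 2.78
tcp_pos: [0.4427, 0.0348, 0.0659]
tool_rot: [0.221, 0.975, -0.001, 0.006]
force: [0.1, 0.7, -0.1]
finger_gap: 1.001
```

Emit:
send_rows --commands '[{"delta_pos": [0,0,-1.3],"yaw": 0},{"delta_pos": [0,0,-1.3],"yaw": 0},{"delta_pos": [0,0,-1.1],"yaw": 0},{"delta_pos": [0,0,0],"yaw": 0},{"delta_pos": [0,0,0],"yaw": 0}]'

```text
t: 3.4
tcp_pos: [0.4424, 0.0346, 0.0252]
tool_rot: [0.222, 0.975, -0.001, 0.005]
force: [-0.1, 0.0, 0.2]
finger_gap: 0.999
```

Emit:
send_rows --commands '[{"delta_pos": [0,0,0.2],"yaw": 0},{"delta_pos": [0,0,0],"yaw": 0},{"delta_pos": [0,0,0],"yaw": 0},{"delta_pos": [0,0,0],"yaw": 0},{"delta_pos": [0,0,0],"yaw": 0},{"delta_pos": [0,0,0],"yaw": 0}]' --grip 1 --force 40

```text
t: 4.15
tcp_pos: [0.4433, 0.0346, 0.0292]
tool_rot: [0.222, 0.975, -0.001, 0.007]
force: [0.7, -0.7, -1.3]
finger_gap: 0.678
```

```bash
python3 - <<'E'
from h import *
im,KC,t=wrist('w2');s=manip.sense();print(t,s['finger_gap'],s['force'],s['qd'])
cv2.imwrite('pics/w2c.png',cv2.resize(im[150:350,150:410],None,fx=3,fy=3))
E
```

```text
[0.4433 0.0346 0.0292] 0.675375647774228 [-0.9002  0.2361 -0.5074] [ 0.0008 -0.     -0.0002  0.0022  0.0005 -0.0006]
```

View pics/w2c.png

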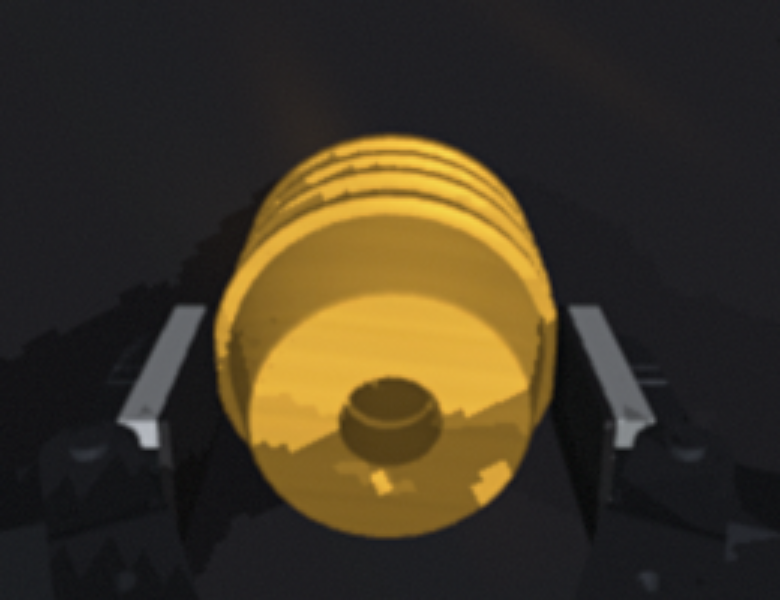

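Emit:
send_rows --commands '[{"delta_pos": [0,0,0.6],"yaw": 0},{"delta_pos": [0,0,1],"yaw": 0},{"delta_pos": [0,0,1.5],"yaw": 0},{"delta_pos": [0,0,2.5],"yaw": 0},{"delta_pos": [0,0,3],"yaw": 0},{"delta_pos": [0,0,2.5],"yaw": 0},{"delta_pos": [0,0,1],"yaw": 0},{"delta_pos": [0,0,0],"yaw": 0}]'

```text
t: 5.2
tcp_pos: [0.4421, 0.0348, 0.1569]
tool_rot: [0.222, 0.975, -0.001, 0.008]
force: [-0.7, -0.9, -0.3]
finger_gap: 0.681
```

```bash
python3 - <<'E'
from h import *
im,KC,t=wrist('w3');s=manip.sense();print(t,s['finger_gap'],s['force'],s['qd'])
E
```

```text
[0.4421 0.0348 0.1569] 0.6759593708613613 [-0.221   0.0098 -1.2057] [-0.0001  0.0221  0.0092  0.0011 -0.0045 -0.0003]
```

View pics/w3.png

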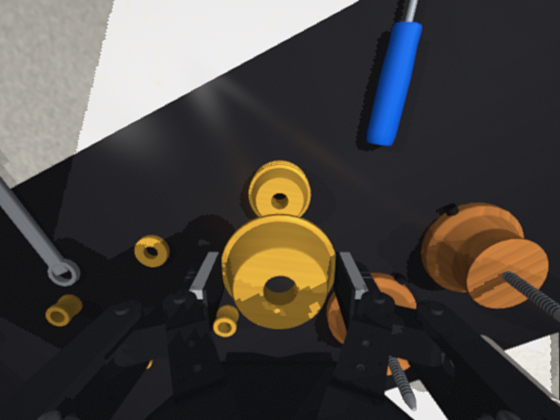

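```bash
python3 - <<'E'
from h import *
im=cv2.imread('pics/w3.png');KC=cam('wrist',manip.sense());t=np.array(manip.sense()['tcp_pos'])
print(plane(KC,(406,404),.127),'hole off',plane(KC,(280,290),t[2]+.0258)-t)
for P in([.6243,.0662,.127],[.6243,.0662,.063],[.592,.1932,.127],[.592,.1932,.063]):print(proj(KC,P))
S=cam('side')
for P in([.6243,.0662,.127],[.6243,.0662,.063],[.592,.1932,.127],[.592,.1932,.063]):print('side',proj(S,P))
sd=cv2.imread('pics/side0.png')
cv2.imwrite('pics/s0c.png',cv2.resize(sd[115:215,205:325],None,fx=5,fy=5,interpolation=cv2.INTER_CUBIC))
E
```

```text
[0.6144 0.0648 0.127 ] hole off [-0.0008  0.0009  0.0258]
[411.4121 411.5407]
[384.0606 349.4401]
[569.0616 326.1071]
[503.5653 277.126 ]
side [286.7241 146.3746]
side [286.8647 168.7162]
side [238.0848 127.666 ]
side [240.3299 149.7533]
```

View pics/s0c.png

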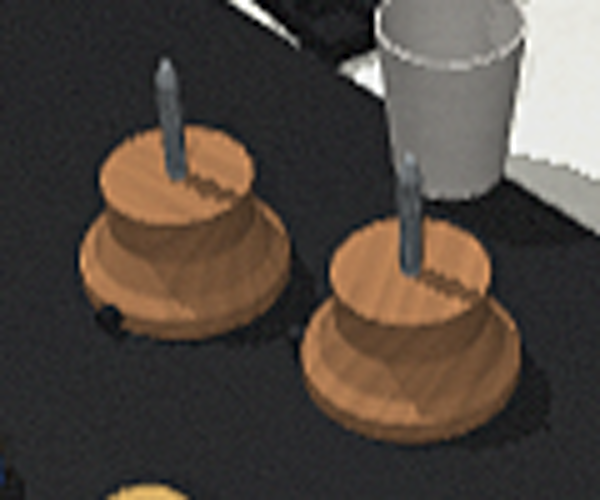

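Emit:
send_rows --commands '[{"delta_pos": [1.5,0.25,0],"yaw": 0},{"delta_pos": [3,0.5,0],"yaw": 0},{"delta_pos": [3.5,0.6,0],"yaw": 0},{"delta_pos": [3.5,0.6,0],"yaw": 0},{"delta_pos": [3.5,0.6,0],"yaw": 0},{"delta_pos": [2,0.35,0],"yaw": 0},{"delta_pos": [1,0.15,0],"yaw": 0},{"delta_pos": [0,0,0],"yaw": 0},{"delta_pos": [0,0,0],"yaw": 0}]'

```text
t: 6.38
tcp_pos: [0.628, 0.0679, 0.1457]
tool_rot: [0.222, 0.975, -0.002, -0.001]
force: [-0.4, 0.7, -0.8]
finger_gap: 0.679
```

```bash
python3 - <<'E'
from h import *
im,KC,t=wrist('w4');s=manip.sense();print(t,s['finger_gap'],s['tool_rot'])
print(proj(KC,[.6243,.0662,.127]))
cv2.imwrite('pics/w4c.png',cv2.resize(im[200:400,170:430],None,fx=3,fy=3))
E
```

```text
[0.628  0.0679 0.1457] 0.6781809241240117 [ 0.2222  0.975  -0.0018 -0.0006]
[273.4996 244.7843]
```

View pics/w4c.png

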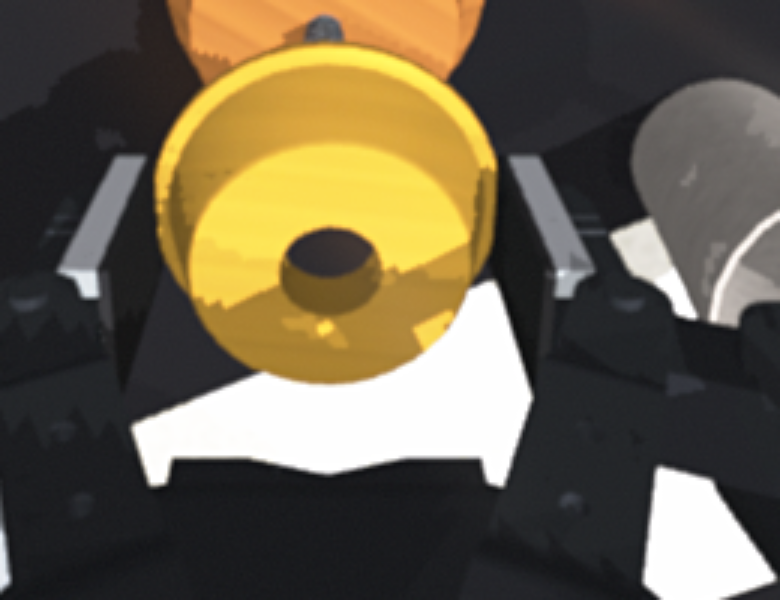

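```bash
python3 - <<'E'
from h import *
KC=cam('wrist',manip.sense())
for z in (.063,.07,.08,.1,.127): print(z,proj(KC,[.6243,.0662,z]))
print(plane(KC,(277.7,205),.063))
E
```

```text
0.063 [275.0527 211.0139]
0.07 [274.9276 213.8434]
0.08 [274.7357 218.1812]
0.1 [274.2978 228.0826]
0.127 [273.5566 244.8395]
[0.6206 0.0704 0.063 ]
```

Emit:
send_rows --commands '[{"delta_pos": [-0.2,-0.1,0],"yaw": 0},{"delta_pos": [-0.05,-0.02,-0.6],"yaw": 0},{"delta_pos": [0,0,-0.8],"yaw": 0},{"delta_pos": [0,0,-0.8],"yaw": 0},{"delta_pos": [0,0,0],"yaw": 0},{"delta_pos": [0,0,0],"yaw": 0}]'

```text
t: 7.18
tcp_pos: [0.6234, 0.0664, 0.1223]
tool_rot: [0.223, 0.975, -0.002, -0.001]
force: [-0.4, -0.3, -1.2]
finger_gap: 0.678
```

```bash
python3 - <<'E'
from h import *
im,KC,t=wrist('w5');s=manip.sense();print(t,s['finger_gap'],s['tool_rot'])
print(proj(KC,[.6243,.0662,.063]),proj(KC,[.6243,.0662,.127]))
cv2.imwrite('pics/w5c.png',cv2.resize(im[160:360,170:430],None,fx=3,fy=3))
E
```

```text
[0.6234 0.0664 0.1223] 0.6846802735085026 [ 0.2226  0.9749 -0.002  -0.0015]
[279.278  225.6509] [279.1515 269.6835]
```

View pics/w5c.png

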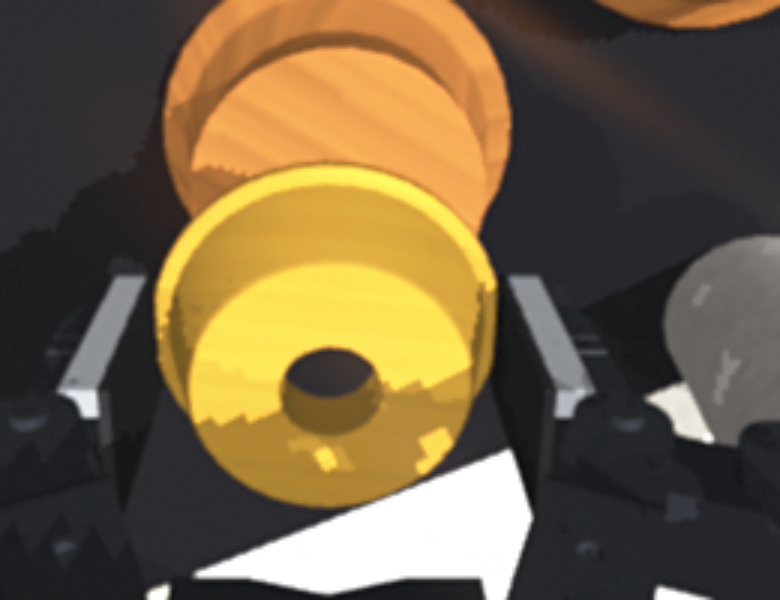

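```bash
python3 - <<'E'
from h import *
s=manip.sense();KC=cam('wrist',s);X=R.from_quat(s['tool_rot']).as_matrix()[:,0];print(X)
p=plane(KC,(170+338.5/3,160+46/3),.063);print('centre from top edge',p-.037*X)
print(plane(KC,(280,290),s['tcp_pos'][2]+.0258))
E
```

```text
[-0.9009  0.434   0.002 ]
centre from top edge [0.6246 0.0687 0.0629]
[0.623  0.0673 0.1481]
```

Emit:
send_rows --commands '[{"delta_pos": [0.16,0.13,0],"yaw": 0},{"delta_pos": [0,0,0],"yaw": 0},{"delta_pos": [0,0,-0.5],"yaw": 0},{"delta_pos": [0,0,-0.5],"yaw": 0},{"delta_pos": [0,0,-0.5],"yaw": 0},{"delta_pos": [0,0,-0.5],"yaw": 0},{"delta_pos": [0,0,0],"yaw": 0},{"delta_pos": [0,0,0],"yaw": 0}]'

```text
t: 8.22
tcp_pos: [0.6252, 0.0678, 0.101]
tool_rot: [0.223, 0.975, -0.002, -0.001]
force: [-0.4, -0.4, 0.0]
finger_gap: 0.678
```

Emit:
send_rows --commands '[{"delta_pos": [0,0,-0.6],"yaw": 0},{"delta_pos": [0,0,-0.8],"yaw": 0},{"delta_pos": [0,0,-0.8],"yaw": 0},{"delta_pos": [0,0,-0.8],"yaw": 0},{"delta_pos": [0,0,-0.6],"yaw": 0},{"delta_pos": [0,0,0],"yaw": 0},{"delta_pos": [0,0,0],"yaw": 0}]'

```text
t: 9.1
tcp_pos: [0.6251, 0.0678, 0.0621]
tool_rot: [0.223, 0.975, -0.002, -0.002]
force: [0.5, 0.2, -0.1]
finger_gap: 0.674
```

Emit:
send_rows --commands '[{"delta_pos": [0,0,-0.25],"yaw": 0},{"delta_pos": [0,0,0],"yaw": 0}]'

```text
t: 9.35
tcp_pos: [0.6255, 0.0678, 0.0599]
tool_rot: [0.223, 0.975, -0.002, -0.001]
force: [-0.5, -0.5, -0.3]
finger_gap: 0.674
```

Emit:
send_rows --commands '[{"delta_pos": [0,0,0],"yaw": 0},{"delta_pos": [0,0,0],"yaw": 0},{"delta_pos": [0,0,0],"yaw": 0},{"delta_pos": [0,0,0],"yaw": 0},{"delta_pos": [0,0,0.8],"yaw": 0},{"delta_pos": [0,0,2.5],"yaw": 0},{"delta_pos": [0,0,4],"yaw": 0},{"delta_pos": [0,0,1.5],"yaw": 0},{"delta_pos": [0,0,0],"yaw": 0}]' --grip -1

```text
t: 10.48
tcp_pos: [0.6255, 0.0678, 0.1517]
tool_rot: [0.223, 0.975, -0.002, -0.001]
force: [-0.5, -0.9, -1.2]
finger_gap: 0.996
```

```bash
python3 - <<'E'
from h import *
im,KC,t=wrist('w6');s=manip.sense();print(t,s['finger_gap'],s['tool_rot'])
S=manip.snapshot('side');cv2.imwrite('pics/s6.png',S)
a=im[100:400,80:480];b=cv2.resize(S[110:210,200:333],(400,300))
cv2.imwrite('pics/w6c.png',np.hstack([a,b]))
E
```

```text
[0.6255 0.0678 0.1517] 0.998622733604798 [ 0.2226  0.9749 -0.0019 -0.0012]
```

View pics/w6c.png

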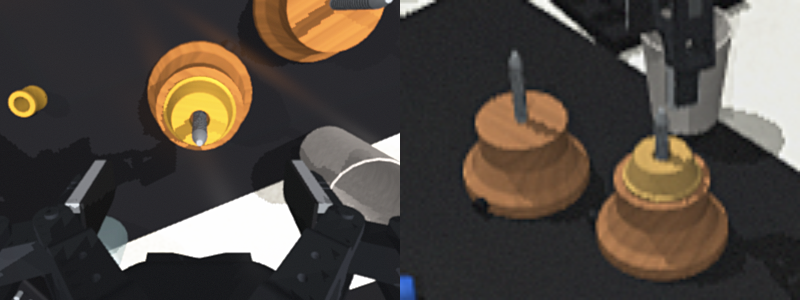

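Emit:
send_rows --commands '[{"delta_pos": [-0.5,2,0.5],"yaw": 0},{"delta_pos": [-1,4,0],"yaw": 0},{"delta_pos": [-1,4,0],"yaw": 0},{"delta_pos": [-0.6,2.2,0],"yaw": 0},{"delta_pos": [-0.2,0.8,0],"yaw": 0},{"delta_pos": [0,0,0],"yaw": 0},{"delta_pos": [0,0,0],"yaw": 0}]'

```text
t: 11.45
tcp_pos: [0.5841, 0.2055, 0.1486]
tool_rot: [0.223, 0.975, -0.004, -0.009]
force: [0.6, -0.9, -0.1]
finger_gap: 1.0
```

```bash
cat >> h.py <<'E'
def tip(im,KC,guess):
    """pipe tip: lowest row of the non-wood/brass region inside the lamp's hull, near the predicted tip"""
    m=cv2.inRange(cv2.cvtColor(im,cv2.COLOR_BGR2HSV),np.array((4,110,50)),np.array((32,255,255)))
    g=proj(KC,guess);b=proj(KC,np.r_[guess[:2],.075])
    n,l,st,ce=cv2.connectedComponentsWithStats((m==0).astype(np.uint8))
    return g,b,m
E
python3 - <<'E'
from h import *
im,KC,t=wrist('w7');s=manip.sense();print(t,s['tool_rot'],s['qd'])
g,b,m=tip(im,KC,np.array([.592,.1932,.127]));print(g,b)
u0,v0=int(g[0])-20,int(g[1])-30
for r in range(v0,v0+50,2): print(r,''.join('#' if x else '.' for x in m[r,u0:u0+44]))
E
```

```text
[0.5841 0.2055 0.1486] [ 0.2227  0.9748 -0.0034 -0.009 ] [-0.0102 -0.0034 -0.0031  0.0028  0.0007 -0.    ]
[266.7861 265.153 ] [269.9339 233.8189]
235 ######################.............#########
237 #####################..............#########
239 #####################..............#########
241 #####################..............#########
243 #####################..............#########
245 #####################..............#########
247 #####################..............#########
249 ####################...............#########
251 ###################................#########
253 ###################................#########
255 ###################................#########
257 ###################................#########
259 ...################...............##########
261 .......##############.............##########
263 ...........###########..........############
265 ..................#####.......############..
267 ............................................
269 ............................................
271 ............................................
273 ............................................
275 ............................................
277 ............................................
279 ............................................
281 ............................................
283 ............................................
```

Emit:
send_rows --commands '[{"delta_pos": [-1,-1.2,0],"yaw": 0},{"delta_pos": [-2.5,-3,0],"yaw": 0},{"delta_pos": [-3,-3.6,0],"yaw": 0},{"delta_pos": [-3,-3.6,0],"yaw": 0},{"delta_pos": [-2.2,-2.7,0],"yaw": 0},{"delta_pos": [-1.2,-1.5,-1],"yaw": 0},{"delta_pos": [-0.6,-0.7,-2],"yaw": 0},{"delta_pos": [0,0,-2],"yaw": 0},{"delta_pos": [0,0,-1],"yaw": 0},{"delta_pos": [0,0,0],"yaw": 0}]'

```text
t: 12.75
tcp_pos: [0.4399, 0.0272, 0.0897]
tool_rot: [0.229, 0.973, -0.004, -0.008]
force: [-0.9, -0.1, -0.9]
finger_gap: 1.0
```

Emit:
send_rows --commands '[{"delta_pos": [0.15,0.4,0],"yaw": 0},{"delta_pos": [0.12,0.35,-1],"yaw": 0},{"delta_pos": [0,0,-2],"yaw": 0},{"delta_pos": [0,0,-1.5],"yaw": 0},{"delta_pos": [0,0,-0.5],"yaw": 0},{"delta_pos": [0,0,0],"yaw": 0},{"delta_pos": [0,0,0],"yaw": 0}]'

```text
t: 13.62
tcp_pos: [0.4457, 0.0364, 0.0396]
tool_rot: [0.228, 0.974, -0.004, -0.004]
force: [0.1, -0.5, 0.1]
finger_gap: 0.999
```

```bash
python3 - <<'E'
from h import *
im,KC,t=wrist('w8');print(t)
m,cs=blobs(im,*BRASS,800);c=max(cs,key=cv2.contourArea);x,y,w,h=cv2.boundingRect(c);print((x,y,w,h),x+w/2,'stack u pred',proj(KC,[.4426,.0346,.025]),'tcp',proj(KC,t))
print(holes(im))
E
```

```text
[0.4457 0.0364 0.0396]
(224, 189, 104, 111) 276.0 stack u pred [273.8924 248.8152] tcp [278.7142 263.8424]
[]
```

Emit:
send_rows --commands '[{"delta_pos": [-0.2,-0.12,0],"yaw": 0},{"delta_pos": [-0.1,-0.06,-0.6],"yaw": 0},{"delta_pos": [0,0,-0.7],"yaw": 0},{"delta_pos": [0,0,-0.5],"yaw": 0},{"delta_pos": [0,0,0],"yaw": 0},{"delta_pos": [0,0,0],"yaw": 0}]'

```text
t: 14.42
tcp_pos: [0.4429, 0.0342, 0.0209]
tool_rot: [0.228, 0.974, -0.004, -0.003]
force: [-0.5, 0.9, -0.5]
finger_gap: 0.997
```

Emit:
send_rows --commands '[{"delta_pos": [0,0,-0.15],"yaw": 0},{"delta_pos": [0,0,0],"yaw": 0},{"delta_pos": [0,0,0],"yaw": 0},{"delta_pos": [0,0,0],"yaw": 0},{"delta_pos": [0,0,0],"yaw": 0},{"delta_pos": [0,0,0],"yaw": 0}]' --grip 1

```text
t: 15.18
tcp_pos: [0.4431, 0.0343, 0.0203]
tool_rot: [0.228, 0.974, -0.004, -0.003]
force: [-0.0, -0.4, 0.6]
finger_gap: 0.672
```

Emit:
send_rows --commands '[{"delta_pos": [0,0,0.6],"yaw": 0},{"delta_pos": [0,0,1],"yaw": 0},{"delta_pos": [0,0,1.5],"yaw": 0},{"delta_pos": [0,0,2.5],"yaw": 0},{"delta_pos": [0,0,3],"yaw": 0},{"delta_pos": [0,0,3],"yaw": 0},{"delta_pos": [0,0,1.5],"yaw": 0},{"delta_pos": [0,0,0],"yaw": 0}]'

```text
t: 16.18
tcp_pos: [0.4422, 0.0345, 0.159]
tool_rot: [0.228, 0.974, -0.004, -0.002]
force: [0.4, 0.5, -1.2]
finger_gap: 0.675
```

```bash
python3 - <<'E'
from h import *
im,KC,t=wrist('w9');s=manip.sense();print(t,s['finger_gap'])
im3=cv2.imread('pics/w3.png')
for n,i in(('w3',im3),('w9',im)): print(n,holes(i),[cv2.boundingRect(c) for c in blobs(i,*BRASS,100)[1]])
cv2.imwrite('pics/w9c.png',np.hstack([im3[130:360,130:430],im[130:360,130:430]]))
E
```

```text
[0.4422 0.0345 0.159 ] 0.672708345420108
w3 [(145, 246, 13, 11), (264, 276, 31, 18), (273, 193, 14, 8)] [(45, 295, 37, 32), (134, 235, 35, 33), (213, 160, 123, 178)]
w9 [(149, 249, 13, 10), (264, 272, 31, 18), (274, 191, 15, 11)] [(385, 355, 32, 31), (216, 307, 26, 33), (51, 297, 36, 32), (138, 237, 35, 33), (222, 162, 114, 164)]
```

View pics/w9c.png

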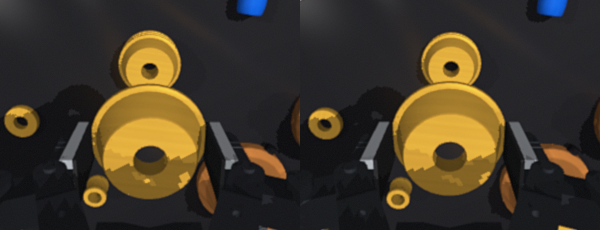

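Emit:
send_rows --commands '[{"delta_pos": [1.2,1.2,0],"yaw": 0},{"delta_pos": [2.5,2.6,0],"yaw": 0},{"delta_pos": [3,3.1,0],"yaw": 0},{"delta_pos": [3,3.1,0],"yaw": 0},{"delta_pos": [2.5,2.6,0],"yaw": 0},{"delta_pos": [1.5,1.6,0],"yaw": 0},{"delta_pos": [0.8,0.8,0],"yaw": 0},{"delta_pos": [0,0,0],"yaw": 0},{"delta_pos": [0,0,0],"yaw": 0}]'

```text
t: 17.35
tcp_pos: [0.5894, 0.1951, 0.149]
tool_rot: [0.228, 0.974, -0.006, -0.009]
force: [-0.4, -0.1, -0.6]
finger_gap: 0.674
```

Emit:
send_rows --commands '[{"delta_pos": [0.3,-0.05,0],"yaw": 0},{"delta_pos": [0.3,-0.05,0],"yaw": 0},{"delta_pos": [0,0,-0.8],"yaw": 0},{"delta_pos": [0,0,-0.8],"yaw": 0},{"delta_pos": [0,0,-0.6],"yaw": 0},{"delta_pos": [0,0,0],"yaw": 0},{"delta_pos": [0,0,0],"yaw": 0}]'

```text
t: 18.23
tcp_pos: [0.5943, 0.192, 0.1253]
tool_rot: [0.229, 0.973, -0.006, -0.011]
force: [0.2, 1.0, -0.4]
finger_gap: 0.671
```

```bash
python3 - <<'E'
from h import *
im,KC,t=wrist('w10');s=manip.sense();print(t,s['tool_rot'],holes(im))
x,y,w,h=[r for r in holes(im) if r[2]>25 and r[1]>230][0]
print('hole', plane(KC,(x+w/2,290-(276-y)),t[2]+.0248))
im5=cv2.imread('pics/w5.png')
for i in(im5,im):
    m,cs=blobs(i,(4,110,40),(16,255,255),500)
    c=max(cs,key=cv2.contourArea);b=cv2.boundingRect(c);print(b,b[0]+b[2]/2)
print(proj(KC,[.5931,.1955,.02]))
cv2.imwrite('pics/w10c.png',cv2.resize(im[130:330,170:430],None,fx=3,fy=3))
E
```

```text
[0.5943 0.192  0.1253] [ 0.2294  0.9733 -0.0062 -0.0106] [(264, 271, 31, 19)]
hole [0.5926 0.1937 0.1501]
(341, 33, 156, 137) 419.0
(122, 232, 102, 70) 173.0
[283.4709 204.7936]
```

View pics/w10c.png

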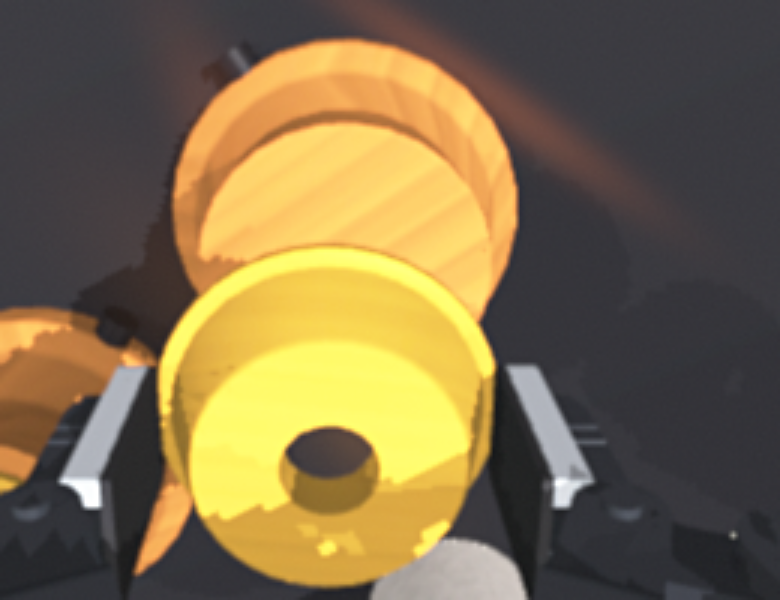

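```bash
python3 - <<'E'
from h import *
s=manip.sense();KC=cam('wrist',s);X=R.from_quat(s['tool_rot']).as_matrix()[:,0]
p=plane(KC,(170+346/3,130+122/3),.063);print(p-.037*X, s['tcp_pos'])
E
```

```text
[0.5928 0.1969 0.0623] [0.5942 0.192  0.1253]
```

Emit:
send_rows --commands '[{"delta_pos": [0.03,0.25,0],"yaw": 0},{"delta_pos": [0,0,0],"yaw": 0},{"delta_pos": [0,0,-0.5],"yaw": 0},{"delta_pos": [0,0,-0.5],"yaw": 0},{"delta_pos": [0,0,-0.5],"yaw": 0},{"delta_pos": [0,0,-0.5],"yaw": 0},{"delta_pos": [0,0,-0.3],"yaw": 0},{"delta_pos": [0,0,0],"yaw": 0},{"delta_pos": [0,0,0],"yaw": 0}]'

```text
t: 19.4
tcp_pos: [0.5947, 0.1948, 0.1008]
tool_rot: [0.229, 0.973, -0.006, -0.01]
force: [0.1, 0.0, -0.0]
finger_gap: 0.673
```

Emit:
send_rows --commands '[{"delta_pos": [0,0,-0.6],"yaw": 0},{"delta_pos": [0,0,-0.8],"yaw": 0},{"delta_pos": [0,0,-0.8],"yaw": 0},{"delta_pos": [0,0,-0.8],"yaw": 0},{"delta_pos": [0,0,-0.6],"yaw": 0},{"delta_pos": [0,0,-0.1],"yaw": 0},{"delta_pos": [0,0,0],"yaw": 0}]'

```text
t: 20.27
tcp_pos: [0.5944, 0.1948, 0.0611]
tool_rot: [0.229, 0.973, -0.006, -0.011]
force: [0.3, 1.3, 1.2]
finger_gap: 0.671
```

Emit:
send_rows --commands '[{"delta_pos": [0,0,0],"yaw": 0},{"delta_pos": [0,0,0],"yaw": 0},{"delta_pos": [0,0,0],"yaw": 0},{"delta_pos": [0,0,0],"yaw": 0},{"delta_pos": [0,0,0.8],"yaw": 0},{"delta_pos": [0,0,2.5],"yaw": 0},{"delta_pos": [0,0,4],"yaw": 0},{"delta_pos": [0,0,2],"yaw": 0},{"delta_pos": [-1,-2,0.5],"yaw": 0}]' --grip -1

```text
t: 21.4
tcp_pos: [0.5851, 0.175, 0.164]
tool_rot: [0.228, 0.974, -0.006, -0.009]
force: [0.2, 1.0, -1.0]
finger_gap: 0.999
```

Emit:
send_rows --commands '[{"delta_pos": [-2,-4,0],"yaw": 0},{"delta_pos": [-2,-4.5,0],"yaw": 0},{"delta_pos": [-2,-4.5,0],"yaw": 0},{"delta_pos": [-2,-4.5,0],"yaw": 0},{"delta_pos": [-2,-4.5,0],"yaw": 0},{"delta_pos": [-2,-4,0],"yaw": 0},{"delta_pos": [-1,-2,-1],"yaw": 0},{"delta_pos": [-0.3,-0.7,-1],"yaw": 0},{"delta_pos": [0,0,0],"yaw": 0},{"delta_pos": [0,0,0],"yaw": 0}]'

```text
t: 22.65
tcp_pos: [0.4347, -0.1248, 0.1412]
tool_rot: [0.23, 0.973, -0.006, -0.014]
force: [-0.0, 0.8, -0.0]
finger_gap: 0.997
```

```bash
python3 - <<'E'
from h import *
im,KC,t=wrist('w11');s=manip.sense();print(t,s['tool_rot'])
for c in blobs(im,*BRASS,100)[1]:
    x,y,w,h=cv2.boundingRect(c);print((x,y,w,h),'ring',plane(KC,(x+w/2,y+h/2),.007),'neck',plane(KC,(x+w/2,y+h/2),.015)[:2])
top=manip.snapshot('top');cv2.imwrite('pics/t11.png',top);KT=cam('top')
for c in blobs(top,*BRASS)[1]:
    x,y,w,h=cv2.boundingRect(c)
    if 130<y<330 and x<460:print('top',(x,y,w,h),plane(KT,(x+w/2,y+h/2),.007))
E
```

```text
[ 0.4347 -0.1248  0.1412] [ 0.2298  0.9731 -0.0065 -0.0143]
(254, 311, 26, 36) ring [ 0.5629 -0.2062  0.007 ] neck [ 0.5573 -0.2028]
(69, 293, 36, 31) ring [ 0.4513 -0.3756  0.007 ] neck [ 0.4489 -0.3674]
(543, 292, 17, 49) ring [0.6832 0.0815 0.007 ] neck [0.6742 0.0766]
(350, 271, 17, 35) ring [ 0.5596 -0.094   0.007 ] neck [ 0.5541 -0.0938]
(270, 188, 38, 38) ring [ 0.4446 -0.121   0.007 ] neck [ 0.4424 -0.1201]
(408, 95, 80, 72) ring [0.4436 0.0408 0.007 ] neck [0.4415 0.0371]
top (432, 264, 18, 18) [ 0.4502 -0.3792  0.007 ]
top (235, 260, 30, 30) [0.4419 0.034  0.007 ]
top (353, 216, 15, 15) [ 0.5566 -0.2068  0.007 ]
top (301, 216, 14, 14) [ 0.5566 -0.0914  0.007 ]
top (404, 205, 19, 18) [ 0.5788 -0.324   0.007 ]
top (159, 187, 29, 28) [0.603  0.2068 0.007 ]
top (220, 172, 29, 29) [0.6371 0.0724 0.007 ]
```

Emit:
send_rows --commands '[{"delta_pos": [0.4,0.1,-1.5],"yaw": 0},{"delta_pos": [0.4,0.1,-2.5],"yaw": 0},{"delta_pos": [0,0,-2.5],"yaw": 0},{"delta_pos": [0,0,-2],"yaw": 0},{"delta_pos": [0,0,-1],"yaw": 0},{"delta_pos": [0,0,-0.5],"yaw": 0},{"delta_pos": [0,0,0],"yaw": 0},{"delta_pos": [0,0,0],"yaw": 0}]'

```text
t: 23.75
tcp_pos: [0.4472, -0.1199, 0.0363]
tool_rot: [0.226, 0.974, -0.007, -0.011]
force: [-0.8, 0.6, 0.1]
finger_gap: 0.996
```

```bash
python3 - <<'E'
from h import *
im,KC,t=wrist('w12');s=manip.sense();print(t,s['tool_rot'])
for c in blobs(im,*BRASS,200)[1]:
    x,y,w,h=cv2.boundingRect(c);print((x,y,w,h),'ring',plane(KC,(x+w/2,y+h/2),.007))
E
```

```text
[ 0.4472 -0.1199  0.0363] [ 0.2263  0.974  -0.0071 -0.0112]
(246, 210, 59, 57) ring [ 0.4438 -0.1211  0.007 ]
(466, 61, 94, 119) ring [0.4374 0.0304 0.007 ]
```

Emit:
send_rows --commands '[{"delta_pos": [-0.2,-0.13,0],"yaw": 0},{"delta_pos": [-0.14,-0.1,-0.8],"yaw": 0},{"delta_pos": [0,0,-0.9],"yaw": 0},{"delta_pos": [0,0,-0.8],"yaw": 0},{"delta_pos": [0,0,-0.3],"yaw": 0},{"delta_pos": [0,0,0],"yaw": 0},{"delta_pos": [0,0,0],"yaw": 0}]'

```text
t: 24.68
tcp_pos: [0.4439, -0.1228, 0.007]
tool_rot: [0.227, 0.974, -0.007, -0.011]
force: [0.2, 0.5, -0.1]
finger_gap: 1.003
```

Emit:
send_rows --commands '[{"delta_pos": [0,0,-0.2],"yaw": 0},{"delta_pos": [0,0,0],"yaw": 0},{"delta_pos": [0,0,0],"yaw": 0},{"delta_pos": [0,0,0],"yaw": 0},{"delta_pos": [0,0,0],"yaw": 0},{"delta_pos": [0,0,0],"yaw": 0},{"delta_pos": [0,0,0],"yaw": 0}]' --grip 1

```text
t: 25.55
tcp_pos: [0.4443, -0.1229, 0.0058]
tool_rot: [0.226, 0.974, -0.008, -0.01]
force: [0.0, -0.0, 0.6]
finger_gap: 0.402
```

Emit:
send_rows --commands '[{"delta_pos": [0,0,1],"yaw": 0},{"delta_pos": [0,0,2],"yaw": 0},{"delta_pos": [0,0,3],"yaw": 0},{"delta_pos": [0,0,4],"yaw": 0},{"delta_pos": [0,0,3],"yaw": 0},{"delta_pos": [0,0,1.5],"yaw": 0},{"delta_pos": [0,0,0],"yaw": 0},{"delta_pos": [0,0,0],"yaw": 0}]'

```text
t: 26.55
tcp_pos: [0.4428, -0.1221, 0.1579]
tool_rot: [0.226, 0.974, -0.007, -0.01]
force: [-0.1, -0.4, -0.5]
finger_gap: 0.403
```

```bash
python3 - <<'E'
from h import *
im,KC,t=wrist('w13');s=manip.sense();print(t,s['tool_rot'],s['finger_gap'])
print(holes(im), proj(KC,t+[0,0,.005]))
for c in blobs(im,*BRASS,200)[1]:
    x,y,w,h=cv2.boundingRect(c);print((x,y,w,h),plane(KC,(x+w/2,y+h/2),t[2]+.0012)-t)
cv2.imwrite('pics/w13c.png',im)
E
```

```text
[ 0.4428 -0.1221  0.1579] [ 0.2264  0.9739 -0.0074 -0.0097] 0.3990795743119197
[(84, 288, 11, 9), (265, 253, 28, 21), (435, 117, 8, 15)] [278.5473 268.3608]
(249, 296, 25, 33) [ 0.0229 -0.0222  0.0012]
(72, 277, 35, 31) [-0.0306 -0.1042  0.0012]
(521, 267, 39, 63) [0.0808 0.1212 0.0012]
(342, 258, 29, 33) [0.0235 0.0356 0.0012]
(168, 246, 31, 32) [-0.0239 -0.0459  0.0012]
(245, 230, 67, 66) [-0.0011  0.0004  0.0012]
(396, 89, 75, 69) [-0.0345  0.0969  0.0012]
```

View pics/w13c.png

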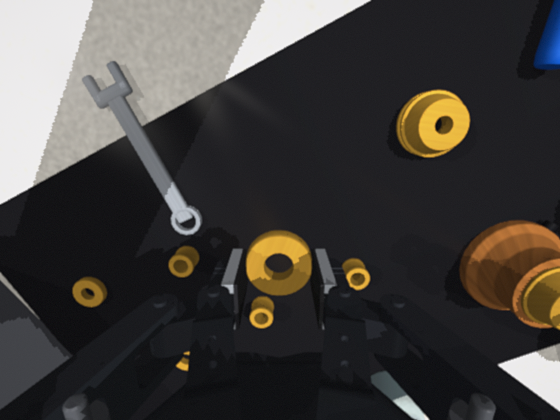

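Emit:
send_rows --commands '[{"delta_pos": [1.2,1.3,0.1],"yaw": 0},{"delta_pos": [2.5,2.6,0.1],"yaw": 0},{"delta_pos": [3.2,3.3,0.1],"yaw": 0},{"delta_pos": [3.2,3.3,0.1],"yaw": 0},{"delta_pos": [3.2,3.3,0.1],"yaw": 0},{"delta_pos": [2.2,2.3,0],"yaw": 0},{"delta_pos": [1.4,1.5,0],"yaw": 0},{"delta_pos": [0.8,0.8,0],"yaw": 0},{"delta_pos": [0,0,0],"yaw": 0},{"delta_pos": [0,0,0],"yaw": 0}]'

```text
t: 27.85
tcp_pos: [0.6243, 0.0772, 0.1541]
tool_rot: [0.226, 0.974, -0.007, -0.017]
force: [-0.7, -1.0, 0.7]
finger_gap: 0.401
```

Emit:
send_rows --commands '[{"delta_pos": [0.06,-0.45,0],"yaw": 0},{"delta_pos": [0.06,-0.45,0],"yaw": 0},{"delta_pos": [0,0,0],"yaw": 0},{"delta_pos": [0,0,0],"yaw": 0}]'

```text
t: 28.35
tcp_pos: [0.6244, 0.0652, 0.1544]
tool_rot: [0.228, 0.974, -0.007, -0.017]
force: [-0.2, 0.9, -1.1]
finger_gap: 0.402
```

```bash
python3 - <<'E'
from h import *
im,KC,t=wrist('w14');s=manip.sense();print(t,s['tool_rot'])
print(proj(KC,[.6248,.0687,.127]),proj(KC,[.6248,.0687,.063]),proj(KC,[.6248,.0687,.01]))
m,cs=blobs(im,*BRASS,100)
for c in cs:print(cv2.boundingRect(c))
mw,cw=blobs(im,(4,110,40),(16,255,255),300)
for c in cw:
  b=cv2.boundingRect(c);print('wood',b,b[0]+b[2]/2)
for r in range(170,240,4): print(r,''.join('#' if a else ('w' if b else '.') for a,b in zip(m[r,215:345:2],mw[r,215:345:2])))
E
```

```text
[0.6244 0.0652 0.1544] [ 0.2276  0.9736 -0.0071 -0.0173]
[284.7308 242.1   ] [284.7459 212.3616] [284.7536 197.0336]
(8, 234, 43, 32)
(97, 190, 39, 31)
(245, 178, 76, 118)
(378, 62, 85, 86)
(121, 0, 77, 72)
wood (233, 144, 105, 102) 285.5
wood (336, 45, 132, 121) 402.0
170 .............wwwwwwwwwwwwwwwwwwwwwwwwwwwwwwwwwwwwwwwwwwwww.......
174 ............wwwwwwwwwwwwwwwwwwwwwwwwwwwwwwwwwwwwwwwwwwwwwww......
178 ...........wwwwwwwwwwwwwwwwwwwww#######wwwwwwwwwwwwwwwwwwwww.....
182 ..........wwwwwwwwwwwwwwww##################wwwwwwwwwwwwwwwww....
186 ..........wwwwwwwwwwwww########################wwwwwwwwwwwwww....
190 .........wwwwwwwwwwww############################wwwwwwwwwwww....
194 .........wwwwwwwwwww###############################wwwwwwwwww....
198 .........wwwwwwwwww#################################wwwwwwwww....
202 .........wwwwwwwww###################################wwwwwwww....
206 ..........wwwwwww####################################wwwwwwww....
210 ..........wwwwwww####################################wwwwwww.....
214 ...........wwwwww###############......w##############wwwwwww.....
218 ............wwwww##############w.......w#############wwwwww......
222 .............wwwww#############w.......##############wwwww.......
226 ..............wwwww#############.......#############wwww.........
230 ................wwww##############.....############wwww..........
234 .................wwww############################wwww............
238 ...................ww###########################wwww.............
```

Emit:
send_rows --commands '[{"delta_pos": [0.08,0.16,0],"yaw": 0},{"delta_pos": [0.06,0.12,0],"yaw": 0},{"delta_pos": [0,0,-0.7],"yaw": 0},{"delta_pos": [0,0,-0.8],"yaw": 0},{"delta_pos": [0,0,-0.5],"yaw": 0},{"delta_pos": [0,0,0],"yaw": 0},{"delta_pos": [0,0,0],"yaw": 0}]'

```text
t: 29.28
tcp_pos: [0.6255, 0.0688, 0.1323]
tool_rot: [0.227, 0.974, -0.007, -0.018]
force: [-0.4, 0.1, 0.5]
finger_gap: 0.402
```

Emit:
send_rows --commands '[{"delta_pos": [0.02,0,-0.6],"yaw": 0},{"delta_pos": [0,0,-0.7],"yaw": 0},{"delta_pos": [0,0,-0.7],"yaw": 0},{"delta_pos": [0,0,0],"yaw": 0}]'

```text
t: 29.78
tcp_pos: [0.6257, 0.0687, 0.111]
tool_rot: [0.227, 0.974, -0.007, -0.018]
force: [-0.8, 0.0, 0.1]
finger_gap: 0.396
```

Emit:
send_rows --commands '[{"delta_pos": [0,0,-0.6],"yaw": 0},{"delta_pos": [0,0,-0.7],"yaw": 0},{"delta_pos": [0,0,-0.6],"yaw": 0},{"delta_pos": [0,0,0],"yaw": 0},{"delta_pos": [0,0,0],"yaw": 0}]'

```text
t: 30.4
tcp_pos: [0.6258, 0.0687, 0.0905]
tool_rot: [0.227, 0.974, -0.007, -0.018]
force: [0.2, 0.5, -0.7]
finger_gap: 0.396
```

Emit:
send_rows --commands '[{"delta_pos": [0,0,-0.2],"yaw": 0},{"delta_pos": [0,0,0],"yaw": 0}]'

```text
t: 30.65
tcp_pos: [0.6261, 0.0687, 0.0888]
tool_rot: [0.227, 0.974, -0.007, -0.018]
force: [0.2, -0.0, 0.1]
finger_gap: 0.402
```

Emit:
send_rows --commands '[{"delta_pos": [0,0,0],"yaw": 0},{"delta_pos": [0,0,0],"yaw": 0},{"delta_pos": [0,0,0],"yaw": 0},{"delta_pos": [0,0,0],"yaw": 0},{"delta_pos": [0,0,0],"yaw": 0},{"delta_pos": [0,0,0.8],"yaw": 0},{"delta_pos": [0,0,2.5],"yaw": 0},{"delta_pos": [0,0,3],"yaw": 0},{"delta_pos": [0,0,0.5],"yaw": 0},{"delta_pos": [0,0,0],"yaw": 0}]' --grip -1

```text
t: 31.9
tcp_pos: [0.626, 0.0687, 0.1597]
tool_rot: [0.227, 0.974, -0.007, -0.017]
force: [-0.5, -0.7, -0.5]
finger_gap: 1.002
```

Emit:
send_rows --commands '[{"delta_pos": [-0.5,-1.3,0],"yaw": 0},{"delta_pos": [-1.5,-3.2,0],"yaw": 0},{"delta_pos": [-1.7,-3.8,0],"yaw": 0},{"delta_pos": [-1.5,-3.2,0],"yaw": 0},{"delta_pos": [-1,-2.3,-0.5],"yaw": 0},{"delta_pos": [-0.5,-1.2,-1],"yaw": 0},{"delta_pos": [0,0,-1],"yaw": 0},{"delta_pos": [0,0,0],"yaw": 0},{"delta_pos": [0,0,0],"yaw": 0}]'

```text
t: 33.02
tcp_pos: [0.5503, -0.0868, 0.1253]
tool_rot: [0.227, 0.974, -0.007, -0.025]
force: [-0.4, 0.3, 0.0]
finger_gap: 1.004
```

```bash
cat >> h.py <<'E'
def lst(im,KC):
    for c in blobs(im,*BRASS,100)[1]:
        x,y,w,h=cv2.boundingRect(c);p=(x+w/2,y+h/2);print((x,y,w,h),'ring',plane(KC,p,.007)[:2],'neck',plane(KC,p,.015)[:2])
E
python3 - <<'E'
from h import *
im,KC,t=wrist('w15');s=manip.sense();print(t,s['tool_rot'])
lst(im,KC)
E
```

```text
[ 0.5503 -0.0868  0.1253] [ 0.2268  0.9736 -0.0072 -0.0248]
(80, 306, 34, 19) ring [ 0.5725 -0.315 ] neck [ 0.5699 -0.3071]
(158, 247, 37, 27) ring [ 0.5546 -0.2051] neck [ 0.5525 -0.2005]
(268, 198, 31, 36) ring [ 0.5591 -0.0892] neck [ 0.5569 -0.088 ]
(56, 183, 46, 35) ring [ 0.4614 -0.2568] neck [ 0.4622 -0.2506]
(422, 150, 138, 121) ring [0.6373 0.0854] neck [0.6327 0.0812]
(322, 0, 82, 67) ring [0.4492 0.0349] neck [0.4504 0.0323]
```

Emit:
send_rows --commands '[{"delta_pos": [0.2,0,-1.2],"yaw": 0},{"delta_pos": [0.2,-0.05,-2],"yaw": 0},{"delta_pos": [0.1,0,-2],"yaw": 0},{"delta_pos": [0,0,-2],"yaw": 0},{"delta_pos": [0,0,-1.2],"yaw": 0},{"delta_pos": [0,0,-0.6],"yaw": 0},{"delta_pos": [0,0,0],"yaw": 0},{"delta_pos": [0,0,0],"yaw": 0}]'

```text
t: 34.08
tcp_pos: [0.5586, -0.0848, 0.032]
tool_rot: [0.225, 0.974, -0.007, -0.022]
force: [0.1, -0.1, 0.6]
finger_gap: 1.002
```

```bash
python3 - <<'E'
from h import *
im,KC,t=wrist('w16');s=manip.sense();print(t,s['tool_rot'])
lst(im,KC)
E
```

```text
[ 0.5586 -0.0848  0.032 ] [ 0.2246  0.9742 -0.0074 -0.0219]
(88, 291, 51, 34) ring [ 0.5514 -0.2066] neck [ 0.5488 -0.1992]
(249, 223, 47, 56) ring [ 0.5599 -0.0905] neck [ 0.5568 -0.0886]
(469, 151, 91, 167) ring [0.613  0.0475] neck [0.6074 0.043 ]
(355, 0, 76, 16) ring [0.4667 0.0232] neck [0.468  0.0197]
```

Emit:
send_rows --commands '[{"delta_pos": [-0.1,-0.2,0],"yaw": 0},{"delta_pos": [-0.08,-0.18,-0.6],"yaw": 0},{"delta_pos": [0,0,-0.9],"yaw": 0},{"delta_pos": [0,0,-0.7],"yaw": 0},{"delta_pos": [0,0,0],"yaw": 0},{"delta_pos": [0,0,0],"yaw": 0}]'

```text
t: 34.88
tcp_pos: [0.557, -0.0893, 0.0092]
tool_rot: [0.225, 0.974, -0.007, -0.021]
force: [-0.5, -0.2, -0.4]
finger_gap: 1.004
```

Emit:
send_rows --commands '[{"delta_pos": [0,0,0],"yaw": 0},{"delta_pos": [0,0,0],"yaw": 0},{"delta_pos": [0,0,0],"yaw": 0},{"delta_pos": [0,0,0],"yaw": 0},{"delta_pos": [0,0,0],"yaw": 0},{"delta_pos": [0,0,0],"yaw": 0},{"delta_pos": [0,0,0],"yaw": 0}]' --grip 1

```text
t: 35.75
tcp_pos: [0.5575, -0.0893, 0.0099]
tool_rot: [0.225, 0.974, -0.008, -0.021]
force: [0.4, -0.2, 0.9]
finger_gap: 0.288
```

Emit:
send_rows --commands '[{"delta_pos": [0,0,1],"yaw": 0},{"delta_pos": [0,0,2],"yaw": 0},{"delta_pos": [0,0,3],"yaw": 0},{"delta_pos": [0,0,4],"yaw": 0},{"delta_pos": [0,0,3],"yaw": 0},{"delta_pos": [0,0,1.5],"yaw": 0},{"delta_pos": [0,0,0],"yaw": 0},{"delta_pos": [0,0,0],"yaw": 0}]'

```text
t: 36.75
tcp_pos: [0.5554, -0.0886, 0.1602]
tool_rot: [0.225, 0.974, -0.007, -0.022]
force: [0.3, 0.1, 0.3]
finger_gap: 0.287
```

```bash
python3 - <<'E'
from h import *
im,KC,t=wrist('w17');s=manip.sense();print(t,s['tool_rot'],s['finger_gap'])
for c in blobs(im,*BRASS,200)[1]:
    x,y,w,h=cv2.boundingRect(c);print((x,y,w,h),plane(KC,(x+w/2,y+h/2),t[2]+.005)-t)
print(holes(im))
E
```

```text
[ 0.5554 -0.0886  0.1602] [ 0.2247  0.9742 -0.0073 -0.0219] 0.29316349181070966
(96, 283, 34, 31) [-0.0223 -0.091   0.005 ]
(252, 234, 53, 65) [-0.0009  0.0004  0.005 ]
(171, 229, 31, 31) [-0.0326 -0.0374  0.005 ]
(0, 207, 25, 33) [-0.0815 -0.1135  0.005 ]
(449, 172, 88, 70) [0.015  0.1094 0.005 ]
(81, 171, 40, 30) [-0.0778 -0.06    0.005 ]
(318, 0, 72, 67) [-0.0853  0.0771  0.005 ]
[(108, 294, 11, 9), (270, 262, 18, 7), (2, 218, 9, 11), (350, 15, 15, 14)]
```

Emit:
send_rows --commands '[{"delta_pos": [0.5,1.2,0],"yaw": 0},{"delta_pos": [1.1,2.5,0],"yaw": 0},{"delta_pos": [1.3,2.9,0.2],"yaw": 0},{"delta_pos": [1.3,2.9,0.2],"yaw": 0},{"delta_pos": [1.1,2.5,0],"yaw": 0},{"delta_pos": [0.8,1.8,0],"yaw": 0},{"delta_pos": [0.5,1,0],"yaw": 0},{"delta_pos": [0.2,0.4,0],"yaw": 0},{"delta_pos": [0,0,0],"yaw": 0},{"delta_pos": [0,0,0],"yaw": 0}]'

```text
t: 38.05
tcp_pos: [0.622, 0.0718, 0.1559]
tool_rot: [0.225, 0.974, -0.007, -0.03]
force: [0.6, -0.6, -1.0]
finger_gap: 0.289
```

Emit:
send_rows --commands '[{"delta_pos": [0.2,-0.15,0],"yaw": 0},{"delta_pos": [0.18,-0.15,0],"yaw": 0},{"delta_pos": [0,0,0],"yaw": 0},{"delta_pos": [0,0,0],"yaw": 0}]'

```text
t: 38.55
tcp_pos: [0.626, 0.0668, 0.1563]
tool_rot: [0.227, 0.974, -0.008, -0.029]
force: [0.1, 0.5, -0.0]
finger_gap: 0.29
```

```bash
python3 - <<'E'
from h import *
im,KC,t=wrist('w18');s=manip.sense();print(t,s['tool_rot'])
print(proj(KC,[.6249,.069,.127]),proj(KC,[.6249,.069,.085]),proj(KC,[.6249,.069,.01]))
mw,cw=blobs(im,(4,110,40),(16,255,255),300)
for c in cw:
  b=cv2.boundingRect(c);print('wood',b,b[0]+b[2]/2)
cv2.imwrite('pics/w18c.png',cv2.resize(im[120:320,150:410],None,fx=3,fy=3))
E
```

```text
[0.626  0.0668 0.1563] [ 0.2266  0.9735 -0.0076 -0.0294]
[282.2695 240.8046] [283.0619 221.065 ] [283.9438 199.0951]
wood (232, 147, 104, 103) 284.0
wood (334, 50, 130, 118) 399.0
```

View pics/w18c.png

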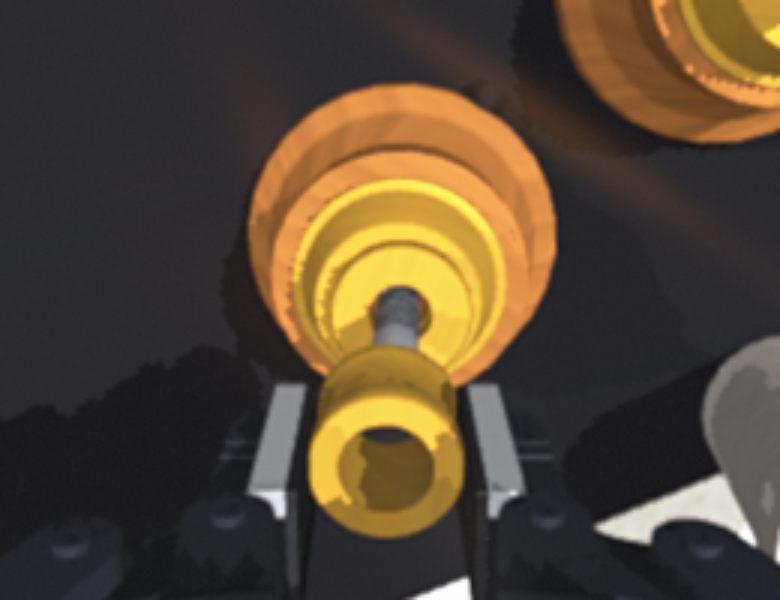

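Emit:
send_rows --commands '[{"delta_pos": [0,0.16,0],"yaw": 0},{"delta_pos": [0,0,0],"yaw": 0},{"delta_pos": [0,0,-0.7],"yaw": 0},{"delta_pos": [0,0,-0.7],"yaw": 0},{"delta_pos": [0,0,-0.6],"yaw": 0},{"delta_pos": [0,0,0],"yaw": 0},{"delta_pos": [0,0,0],"yaw": 0}]'

```text
t: 39.48
tcp_pos: [0.6254, 0.0689, 0.1342]
tool_rot: [0.226, 0.974, -0.008, -0.03]
force: [0.6, -0.3, -1.1]
finger_gap: 0.296
```

Neck bottom is just above the tip; descend to TCP ≈ 0.1015.

Emit:
send_rows --commands '[{"delta_pos": [0,0,-0.6],"yaw": 0},{"delta_pos": [0,0,-0.7],"yaw": 0},{"delta_pos": [0,0,-0.6],"yaw": 0},{"delta_pos": [0,0,0],"yaw": 0}]'

```text
t: 39.98
tcp_pos: [0.6254, 0.0688, 0.1139]
tool_rot: [0.226, 0.974, -0.008, -0.03]
force: [-0.2, -0.7, -0.8]
finger_gap: 0.288
```

Emit:
send_rows --commands '[{"delta_pos": [0,0,-0.5],"yaw": 0},{"delta_pos": [0,0,-0.5],"yaw": 0},{"delta_pos": [0,0,-0.2],"yaw": 0},{"delta_pos": [0,0,0],"yaw": 0},{"delta_pos": [0,0,0],"yaw": 0}]'

```text
t: 40.6
tcp_pos: [0.6257, 0.0688, 0.1012]
tool_rot: [0.226, 0.974, -0.008, -0.03]
force: [-0.4, 0.0, -1.0]
finger_gap: 0.292
```

Emit:
send_rows --commands '[{"delta_pos": [0,0,-0.1],"yaw": 0},{"delta_pos": [0,0,0],"yaw": 0},{"delta_pos": [0,0,0],"yaw": 0},{"delta_pos": [0,0,0],"yaw": 0},{"delta_pos": [0,0,0],"yaw": 0},{"delta_pos": [0,0,0.8],"yaw": 0},{"delta_pos": [0,0,2.5],"yaw": 0},{"delta_pos": [0,0,2],"yaw": 0},{"delta_pos": [0,0,0.5],"yaw": 0},{"delta_pos": [0,0,0],"yaw": 0}]' --grip -1

```text
t: 41.85
tcp_pos: [0.6261, 0.0688, 0.1616]
tool_rot: [0.226, 0.974, -0.007, -0.029]
force: [-0.3, 0.9, -0.6]
finger_gap: 1.0
```

Emit:
send_rows --commands '[{"delta_pos": [-0.2,-2,0.1],"yaw": 0},{"delta_pos": [-0.5,-4,0.1],"yaw": 0},{"delta_pos": [-0.6,-5,0.1],"yaw": 0},{"delta_pos": [-0.6,-5,0.1],"yaw": 0},{"delta_pos": [-0.6,-5,0],"yaw": 0},{"delta_pos": [-0.6,-5,0],"yaw": 0},{"delta_pos": [-0.5,-4,0],"yaw": 0},{"delta_pos": [-0.4,-3,0],"yaw": 0},{"delta_pos": [-0.3,-2,-0.5],"yaw": 0},{"delta_pos": [-0.2,-1.5,-0.5],"yaw": 0}]'

```text
t: 43.1
tcp_pos: [0.5699, -0.316, 0.1473]
tool_rot: [0.227, 0.973, -0.008, -0.036]
force: [-0.9, 0.1, -0.0]
finger_gap: 1.0
```

Emit:
send_rows --commands '[{"delta_pos": [0,-1,-1],"yaw": 0},{"delta_pos": [0,-0.5,-1],"yaw": 0},{"delta_pos": [0,0,0],"yaw": 0},{"delta_pos": [0,0,0],"yaw": 0}]'

```text
t: 43.6
tcp_pos: [0.5694, -0.3297, 0.1238]
tool_rot: [0.226, 0.973, -0.007, -0.038]
force: [-0.1, 1.2, -0.6]
finger_gap: 1.002
```

```bash
python3 - <<'E'
from h import *
im,KC,t=wrist('w19');s=manip.sense();print(t,s['tool_rot'])
lst(im,KC)
top=manip.snapshot('top');cv2.imwrite('pics/t19.png',top);KT=cam('top')
for c in blobs(top,*BRASS)[1]:
    x,y,w,h=cv2.boundingRect(c)
    if 130<y<330 and x<460:print('top',(x,y,w,h),plane(KT,(x+w/2,y+h/2),.007))
E
```

```text
[ 0.5694 -0.3297  0.1238] [ 0.2264  0.9733 -0.0067 -0.0377]
(277, 196, 40, 40) ring [ 0.5803 -0.3197] neck [ 0.5781 -0.319 ]
(391, 118, 44, 34) ring [ 0.5577 -0.1982] neck [ 0.5563 -0.2011]
(153, 90, 45, 45) ring [ 0.45   -0.3752] neck [ 0.4518 -0.3728]
(297, 29, 36, 45) ring [ 0.4598 -0.2467] neck [ 0.4614 -0.2482]
top (409, 205, 14, 12) [ 0.5856 -0.3298  0.007 ]
top (159, 186, 29, 30) [0.603  0.2068 0.007 ]
top (220, 172, 30, 29) [0.6371 0.0712 0.007 ]
```

Emit:
send_rows --commands '[{"delta_pos": [0.35,0.3,-1.2],"yaw": 0},{"delta_pos": [0.35,0.3,-2],"yaw": 0},{"delta_pos": [0.25,0.25,-2],"yaw": 0},{"delta_pos": [0,0,-2],"yaw": 0},{"delta_pos": [0,0,-1.2],"yaw": 0},{"delta_pos": [0,0,-0.6],"yaw": 0},{"delta_pos": [0,0,0],"yaw": 0},{"delta_pos": [0,0,0],"yaw": 0}]'

```text
t: 44.7
tcp_pos: [0.5793, -0.3194, 0.0269]
tool_rot: [0.226, 0.973, -0.007, -0.038]
force: [0.1, -0.3, -0.4]
finger_gap: 0.999
```

```bash
python3 - <<'E'
from h import *
im,KC,t=wrist('w20');s=manip.sense();print(t,s['tool_rot'])
lst(im,KC)
E
```

```text
[ 0.5793 -0.3194  0.0269] [ 0.2258  0.9734 -0.0066 -0.038 ]
(248, 221, 61, 60) ring [ 0.5796 -0.3203] neck [ 0.5767 -0.3187]
(461, 108, 34, 35) ring [ 0.5605 -0.1908] neck [ 0.5586 -0.1954]
(428, 96, 78, 57) ring [ 0.5574 -0.1959] neck [ 0.5556 -0.2002]
(48, 54, 74, 73) ring [ 0.4499 -0.375 ] neck [ 0.4533 -0.3707]
(277, 0, 52, 27) ring [ 0.4693 -0.2528] neck [ 0.4717 -0.2544]
```

Emit:
send_rows --commands '[{"delta_pos": [0,-0.05,-0.7],"yaw": 0},{"delta_pos": [0,0,-0.8],"yaw": 0},{"delta_pos": [0,0,-0.5],"yaw": 0},{"delta_pos": [0,0,0],"yaw": 0},{"delta_pos": [0,0,0],"yaw": 0}]'

```text
t: 45.38
tcp_pos: [0.5798, -0.3205, 0.0067]
tool_rot: [0.226, 0.973, -0.007, -0.037]
force: [-0.3, -0.1, 0.2]
finger_gap: 1.002
```

Emit:
send_rows --commands '[{"delta_pos": [0,0,0],"yaw": 0},{"delta_pos": [0,0,0],"yaw": 0},{"delta_pos": [0,0,0],"yaw": 0},{"delta_pos": [0,0,0],"yaw": 0},{"delta_pos": [0,0,0],"yaw": 0},{"delta_pos": [0,0,0],"yaw": 0},{"delta_pos": [0,0,0],"yaw": 0}]' --grip 1

```text
t: 46.25
tcp_pos: [0.5802, -0.3206, 0.0078]
tool_rot: [0.226, 0.973, -0.007, -0.037]
force: [-0.9, 0.4, 1.1]
finger_gap: 0.388
```

Emit:
send_rows --commands '[{"delta_pos": [0,0,0],"yaw": 0},{"delta_pos": [0,0,0],"yaw": 0},{"delta_pos": [0,0,-0.15],"yaw": 0},{"delta_pos": [0,0,-0.2],"yaw": 0},{"delta_pos": [0,0,0],"yaw": 0}]' --grip -0.1

```text
t: 46.88
tcp_pos: [0.5801, -0.3206, 0.0036]
tool_rot: [0.226, 0.973, -0.007, -0.037]
force: [0.6, -0.1, -1.1]
finger_gap: 0.552
```

Emit:
send_rows --commands '[{"delta_pos": [0,0,0],"yaw": 0},{"delta_pos": [0,0,0],"yaw": 0},{"delta_pos": [0,0,0],"yaw": 0},{"delta_pos": [0,0,0],"yaw": 0}]' --grip 1

```text
t: 47.38
tcp_pos: [0.5802, -0.3207, 0.0042]
tool_rot: [0.226, 0.973, -0.007, -0.037]
force: [-0.9, -0.6, 0.1]
finger_gap: 0.405
```

Emit:
send_rows --commands '[{"delta_pos": [0,0,1],"yaw": 0},{"delta_pos": [0,0,2],"yaw": 0},{"delta_pos": [0,0,3],"yaw": 0},{"delta_pos": [0,0,4],"yaw": 0},{"delta_pos": [0,0,3.5],"yaw": 0},{"delta_pos": [0,0,2],"yaw": 0},{"delta_pos": [0,1.5,0.3],"yaw": 0},{"delta_pos": [0.1,3,0],"yaw": 0},{"delta_pos": [0.1,4.5,0],"yaw": 0},{"delta_pos": [0.1,5,0],"yaw": 0}]'

```text
t: 48.62
tcp_pos: [0.5823, -0.1779, 0.1752]
tool_rot: [0.229, 0.973, -0.008, -0.033]
force: [0.3, 0.1, -0.7]
finger_gap: 0.403
```

Emit:
send_rows --commands '[{"delta_pos": [0.1,5.5,0],"yaw": 0},{"delta_pos": [0.1,5.5,0],"yaw": 0},{"delta_pos": [0.1,5.5,0],"yaw": 0},{"delta_pos": [0.1,5.5,0],"yaw": 0},{"delta_pos": [0.1,5,0],"yaw": 0},{"delta_pos": [0.1,4,0],"yaw": 0},{"delta_pos": [0.1,2.5,0],"yaw": 0},{"delta_pos": [0.1,1.5,0],"yaw": 0},{"delta_pos": [0,0,0],"yaw": 0},{"delta_pos": [0,0,0],"yaw": 0}]'

```text
t: 49.88
tcp_pos: [0.5775, 0.1945, 0.1719]
tool_rot: [0.225, 0.974, -0.008, -0.04]
force: [-0.6, 0.1, -0.4]
finger_gap: 0.402
```

Correct to (0.594, 0.196), lower a little, and measure.

Emit:
send_rows --commands '[{"delta_pos": [0.6,0.05,-0.5],"yaw": 0},{"delta_pos": [0.6,0.05,-0.5],"yaw": 0},{"delta_pos": [0.4,0.05,-0.4],"yaw": 0},{"delta_pos": [0,0,0],"yaw": 0},{"delta_pos": [0,0,0],"yaw": 0}]'

```text
t: 50.5
tcp_pos: [0.5954, 0.1927, 0.1564]
tool_rot: [0.227, 0.973, -0.009, -0.041]
force: [-1.1, 0.2, -0.4]
finger_gap: 0.404
```

```bash
cat >> h.py <<'E'
def over(im,KC,L,t,zc):
    print('pred tip,ringplane,foot',proj(KC,[*L,.127]),proj(KC,[*L,.085]),proj(KC,[*L,.01]))
    m,cs=blobs(im,*BRASS,200);mw,cw=blobs(im,(4,110,40),(16,255,255),300)
    for c in cw:
        b=cv2.boundingRect(c);print('wood',b,b[0]+b[2]/2)
    for c in cs:
        b=cv2.boundingRect(c);print('brass',b,b[0]+b[2]/2)
    for r in range(170,300,5): print(r,''.join('#' if a else ('w' if b else '.') for a,b in zip(m[r,215:345:2],mw[r,215:345:2])))
E
python3 - <<'E'
from h import *
im,KC,t=wrist('w21');s=manip.sense();print(t,s['tool_rot'])
over(im,KC,(.593,.1963),t,0)
print(proj(KC,t-[.001,-.0004,-.0028]))
E
```

```text
[0.5954 0.1927 0.1564] [ 0.227   0.973  -0.0086 -0.0405]
pred tip,ringplane,foot [283.6474 239.0168] [284.5693 220.6713] [285.593  200.3014]
wood (137, 228, 96, 78) 185.0
wood (234, 148, 104, 100) 286.0
brass (143, 272, 60, 31) 173.0
brass (245, 171, 82, 128) 286.0
brass (33, 103, 77, 65) 71.5
170 ..............wwwwwwwwwwwwwwwwwwwwwwwwwwwwwwwwwwwwww###www.......
175 .............wwwwwwwwwwwww###############w###wwwwwwwwwwwwww......
180 ............wwwwwwwwww######ww###########w#######wwwwwwwwwww.....
185 ...........wwwwwwwww####w######################www#wwwwwwwwww....
190 ..........wwwwwwww##ww###########################w####wwwwwwww...
195 ..........wwwwwwwwww##############################wwww#wwwwwww...
200 ..........wwwwww##w#################################w###wwwwww...
205 ..........wwwww#ww###################################wwwwwwwww...
210 ...........wwwwww####################################wwwwwwww....
215 ............wwwww##############w......w##############wwwwwww.....
220 ............wwwwww############ww.......w#############ww#www......
225 ..............wwww#############
[... 334 characters left out ...]
..###############################.................
255 wwww#www........##############w.w################................
260 www............###########............###########................
265 w..............###########.............##########................
270 ...............############...........###########................
275 ................#################################................
280 ................################################.................
285 ..................############################...................
290 .....................#######################.....................
295 ........................################.........................
[278.3922 264.1949]
```

Emit:
send_rows --commands '[{"delta_pos": [-0.07,0.16,0],"yaw": 0},{"delta_pos": [-0.05,0.12,0],"yaw": 0},{"delta_pos": [0,0,-0.8],"yaw": 0},{"delta_pos": [0,0,-0.8],"yaw": 0},{"delta_pos": [0,0,-0.6],"yaw": 0},{"delta_pos": [0,0,0],"yaw": 0},{"delta_pos": [0,0,0],"yaw": 0}]'

```text
t: 51.42
tcp_pos: [0.5934, 0.196, 0.1326]
tool_rot: [0.227, 0.973, -0.009, -0.041]
force: [0.3, -0.6, -0.7]
finger_gap: 0.404
```

Good. Down to about 0.089.

Emit:
send_rows --commands '[{"delta_pos": [0.03,0,-0.6],"yaw": 0},{"delta_pos": [0,0,-0.7],"yaw": 0},{"delta_pos": [0,0,-0.7],"yaw": 0},{"delta_pos": [0,0,0],"yaw": 0}]'

```text
t: 51.92
tcp_pos: [0.5938, 0.1959, 0.1114]
tool_rot: [0.227, 0.973, -0.009, -0.041]
force: [-0.9, -0.8, -0.3]
finger_gap: 0.409
```

Emit:
send_rows --commands '[{"delta_pos": [0,0,-0.6],"yaw": 0},{"delta_pos": [0,0,-0.7],"yaw": 0},{"delta_pos": [0,0,-0.7],"yaw": 0},{"delta_pos": [0,0,0],"yaw": 0},{"delta_pos": [0,0,0],"yaw": 0}]'

```text
t: 52.55
tcp_pos: [0.5939, 0.1959, 0.0898]
tool_rot: [0.227, 0.973, -0.009, -0.041]
force: [-0.5, -0.1, 0.4]
finger_gap: 0.407
```

Emit:
send_rows --commands '[{"delta_pos": [0,0,-0.2],"yaw": 0},{"delta_pos": [0,0,0],"yaw": 0}]'

```text
t: 52.8
tcp_pos: [0.5941, 0.196, 0.0881]
tool_rot: [0.227, 0.973, -0.009, -0.04]
force: [0.6, 0.4, -1.2]
finger_gap: 0.406
```

Emit:
send_rows --commands '[{"delta_pos": [0,0,0],"yaw": 0},{"delta_pos": [0,0,0],"yaw": 0},{"delta_pos": [0,0,0],"yaw": 0},{"delta_pos": [0,0,0],"yaw": 0},{"delta_pos": [0,0,0],"yaw": 0},{"delta_pos": [0,0,0.8],"yaw": 0},{"delta_pos": [0,0,2.5],"yaw": 0},{"delta_pos": [0,0,3],"yaw": 0},{"delta_pos": [0,0,0.5],"yaw": 0},{"delta_pos": [0,0,0],"yaw": 0}]' --grip -1

```text
t: 54.05
tcp_pos: [0.5941, 0.196, 0.1591]
tool_rot: [0.227, 0.973, -0.008, -0.04]
force: [0.3, 0.7, -0.7]
finger_gap: 0.999
```

Emit:
send_rows --commands '[{"delta_pos": [-0.2,-2,0.1],"yaw": 0},{"delta_pos": [-0.4,-4,0.1],"yaw": 0},{"delta_pos": [-0.5,-5,0.1],"yaw": 0},{"delta_pos": [-0.5,-5,0.1],"yaw": 0},{"delta_pos": [-0.5,-5,0],"yaw": 0},{"delta_pos": [-0.5,-5,0],"yaw": 0},{"delta_pos": [-0.4,-4,0],"yaw": 0},{"delta_pos": [-0.3,-3,0],"yaw": 0},{"delta_pos": [-0.2,-2,-0.5],"yaw": 0},{"delta_pos": [-0.1,-1.5,-0.5],"yaw": 0}]'

```text
t: 55.3
tcp_pos: [0.5454, -0.188, 0.1427]
tool_rot: [0.227, 0.973, -0.01, -0.05]
force: [-0.6, 1.1, -0.2]
finger_gap: 0.998
```

Emit:
send_rows --commands '[{"delta_pos": [0,-1,-1],"yaw": 0},{"delta_pos": [0,-0.5,-1],"yaw": 0},{"delta_pos": [0,0,0],"yaw": 0},{"delta_pos": [0,0,0],"yaw": 0}]'

```text
t: 55.8
tcp_pos: [0.5445, -0.2021, 0.1194]
tool_rot: [0.226, 0.973, -0.009, -0.052]
force: [1.1, 0.6, 0.1]
finger_gap: 0.999
```

```bash
python3 - <<'E'
from h import *
im,KC,t=wrist('w22');s=manip.sense();print(t,s['tool_rot'])
lst(im,KC)
E
```

```text
[ 0.5445 -0.2021  0.1194] [ 0.2264  0.9726 -0.0091 -0.0516]
(273, 211, 32, 36) ring [ 0.5591 -0.2035] neck [ 0.557  -0.2024]
(53, 184, 43, 40) ring [ 0.4507 -0.3751] neck [ 0.4519 -0.3688]
(172, 140, 40, 33) ring [ 0.4613 -0.2526] neck [ 0.4621 -0.25  ]
(474, 0, 52, 11) ring [0.4664 0.0224] neck [0.4671 0.0165]
```

Emit:
send_rows --commands '[{"delta_pos": [0.4,0,-1.2],"yaw": 0},{"delta_pos": [0.4,0,-2],"yaw": 0},{"delta_pos": [0.3,0,-2],"yaw": 0},{"delta_pos": [0,0,-2],"yaw": 0},{"delta_pos": [0,0,-0.8],"yaw": 0},{"delta_pos": [0,0,-0.3],"yaw": 0},{"delta_pos": [0,0,0],"yaw": 0},{"delta_pos": [0,0,0],"yaw": 0}]'

```text
t: 56.85
tcp_pos: [0.5567, -0.2006, 0.0298]
tool_rot: [0.225, 0.973, -0.009, -0.052]
force: [0.2, 0.4, -0.3]
finger_gap: 0.999
```

```bash
python3 - <<'E'
from h import *
im,KC,t=wrist('w23');s=manip.sense();print(t,s['tool_rot'])
lst(im,KC)
E
```

```text
[ 0.5567 -0.2006  0.0298] [ 0.2255  0.9728 -0.0089 -0.0518]
(263, 249, 27, 25) ring [ 0.5631 -0.2062] neck [ 0.5602 -0.2044]
(252, 227, 48, 53) ring [ 0.5582 -0.2042] neck [ 0.5556 -0.2025]
(91, 117, 69, 52) ring [ 0.4591 -0.2542] neck [ 0.461  -0.2501]
```

Emit:
send_rows --commands '[{"delta_pos": [-0.03,-0.16,0],"yaw": 0},{"delta_pos": [0,0,-0.7],"yaw": 0},{"delta_pos": [0,0,-0.8],"yaw": 0},{"delta_pos": [0,0,-0.5],"yaw": 0},{"delta_pos": [0,0,0],"yaw": 0}]'

```text
t: 57.52
tcp_pos: [0.5568, -0.2027, 0.0094]
tool_rot: [0.226, 0.973, -0.009, -0.051]
force: [0.3, 0.0, 0.2]
finger_gap: 0.998
```

Emit:
send_rows --commands '[{"delta_pos": [0,0,0],"yaw": 0},{"delta_pos": [0,0,0],"yaw": 0},{"delta_pos": [0,0,0],"yaw": 0},{"delta_pos": [0,0,0],"yaw": 0},{"delta_pos": [0,0,0],"yaw": 0},{"delta_pos": [0,0,0],"yaw": 0},{"delta_pos": [0,0,0],"yaw": 0}]' --grip 1

```text
t: 58.4
tcp_pos: [0.5571, -0.2027, 0.0098]
tool_rot: [0.226, 0.973, -0.009, -0.05]
force: [-0.3, 0.3, 0.6]
finger_gap: 0.306
```

Emit:
send_rows --commands '[{"delta_pos": [0,0,1],"yaw": 0},{"delta_pos": [0,0,2],"yaw": 0},{"delta_pos": [0,0,3],"yaw": 0},{"delta_pos": [0,0,4],"yaw": 0},{"delta_pos": [0,0,3.5],"yaw": 0},{"delta_pos": [0,0,2],"yaw": 0},{"delta_pos": [0,0,0],"yaw": 0},{"delta_pos": [0,0,0],"yaw": 0}]'

```text
t: 59.4
tcp_pos: [0.5569, -0.2024, 0.1774]
tool_rot: [0.226, 0.973, -0.01, -0.047]
force: [0.6, 0.8, -0.4]
finger_gap: 0.305
```

```bash
python3 - <<'E'
from h import *
im,KC,t=wrist('w24');s=manip.sense();print(t,s['tool_rot'],s['finger_gap'])
for c in blobs(im,*BRASS,200)[1]:
    x,y,w,h=cv2.boundingRect(c);print((x,y,w,h),plane(KC,(x+w/2,y+h/2),t[2]+.005)-t)
print(holes(im))
E
```

```text
[ 0.5569 -0.2024  0.1774] [ 0.2256  0.973  -0.0101 -0.0475] 0.30904548377086966
(252, 235, 53, 64) [-0.0003  0.0003  0.005 ]
(88, 166, 35, 33) [-0.0786 -0.0592  0.005 ]
(189, 128, 32, 27) [-0.0741 -0.0035  0.005 ]
(429, 0, 64, 22) [-0.0734  0.1227  0.005 ]
[(268, 260, 23, 11), (100, 176, 11, 14), (200, 134, 10, 14)]
```

Emit:
send_rows --commands '[{"delta_pos": [0.3,1.5,0],"yaw": 0},{"delta_pos": [0.5,3,0],"yaw": 0},{"delta_pos": [0.6,4.5,0],"yaw": 0},{"delta_pos": [0.6,5.5,0],"yaw": 0},{"delta_pos": [0.6,5.5,0],"yaw": 0},{"delta_pos": [0.6,5.5,0],"yaw": 0},{"delta_pos": [0.6,5,0],"yaw": 0},{"delta_pos": [0.5,4,0],"yaw": 0},{"delta_pos": [0.3,2.5,0],"yaw": 0},{"delta_pos": [0.2,1.2,0],"yaw": 0}]'

```text
t: 60.7
tcp_pos: [0.5975, 0.2003, 0.1656]
tool_rot: [0.225, 0.972, -0.01, -0.058]
force: [-0.0, -0.7, 0.1]
finger_gap: 0.308
```

Emit:
send_rows --commands '[{"delta_pos": [0,0,0],"yaw": 0},{"delta_pos": [0,0,0],"yaw": 0}]'

```text
t: 60.95
tcp_pos: [0.5964, 0.2004, 0.1644]
tool_rot: [0.225, 0.973, -0.011, -0.06]
force: [0.8, 0.0, -1.0]
finger_gap: 0.306
```

Emit:
send_rows --commands '[{"delta_pos": [-0.15,-0.2,-0.3],"yaw": 0},{"delta_pos": [-0.1,-0.2,-0.3],"yaw": 0},{"delta_pos": [0,0,0],"yaw": 0},{"delta_pos": [0,0,0],"yaw": 0}]'

```text
t: 61.45
tcp_pos: [0.5939, 0.1928, 0.1579]
tool_rot: [0.227, 0.972, -0.011, -0.06]
force: [0.0, 1.2, -0.0]
finger_gap: 0.31
```

```bash
python3 - <<'E'
from h import *
im,KC,t=wrist('w25');s=manip.sense();print(t,s['tool_rot'])
over(im,KC,(.593,.1964),t,0)
cv2.imwrite('pics/w25c.png',cv2.resize(im[120:320,150:410],None,fx=3,fy=3))
E
```

```text
[0.5939 0.1928 0.1579] [ 0.2269  0.972  -0.0109 -0.06  ]
pred tip,ringplane,foot [285.4063 241.9073] [286.7055 225.1241] [288.15   206.4643]
wood (140, 234, 97, 77) 188.5
wood (238, 155, 102, 93) 289.0
brass (146, 276, 61, 32) 176.5
brass (251, 177, 72, 123) 287.0
brass (43, 111, 74, 63) 80.0
170 ...................wwwwwwwwwwwwwwwwwwwwwwwwwwwwwwwwwwwww.........
175 ................wwwwwwwwwwwwwwwwwwwwwwwwwwwwwwwwwwwwww##ww.......
180 ...............wwwwwwwwwwwww###############w#wwwwwwwwwwwwww......
185 ..............wwwwwwwwww######w#########wwww######wwwwwwwwwww....
190 .............wwwwwwww####w######################wwwwwwwwwwwwww...
195 ............wwwwwww##ww##########################www##wwwwwwww...
200 ............wwwwwwwww##############################wwww#wwwwwww..
205 ............wwwwww#w#################################w###wwwwww..
210 ............wwwwwww###################################wwwwwwwww..
215 ............wwwwwww###################################wwwwwwww...
220 .............wwwww################w...################wwwwwwww...
225 ..............wwwww#############
[... 313 characters left out ...]

250 wwwwwwwww............########################....................
255 wwwwwwwwwww..........#######################w....................
260 wwwwwww.............#########################....................
265 wwwww..............#########.........########....................
270 wwww...............##########################....................
275 www................##########################....................
280 ww.................##########################....................
285 w...................########################.....................
290 ......................####################.......................
295 .........................##############..........................
```

View pics/w25c.png

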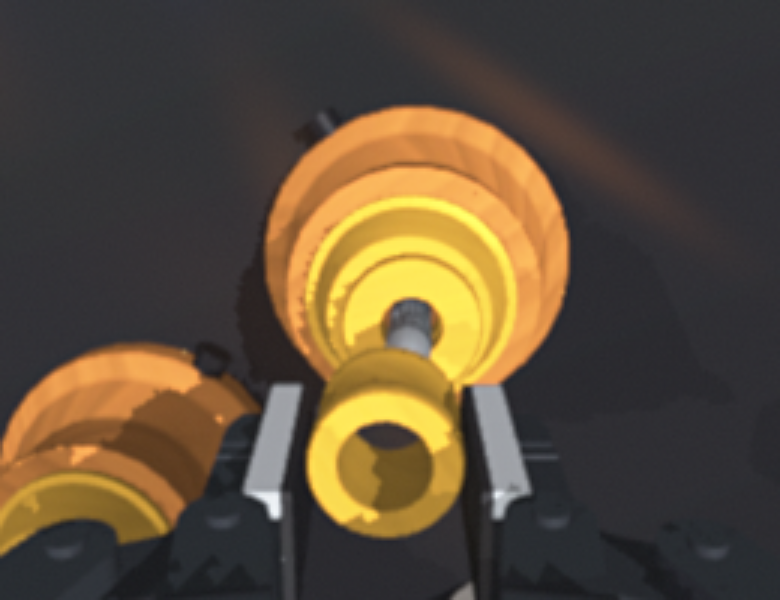

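Emit:
send_rows --commands '[{"delta_pos": [0,0.17,0],"yaw": 0},{"delta_pos": [0,0.13,0],"yaw": 0},{"delta_pos": [0,0,-0.8],"yaw": 0},{"delta_pos": [0,0,-0.8],"yaw": 0},{"delta_pos": [0,0,-0.5],"yaw": 0},{"delta_pos": [0,0,0],"yaw": 0},{"delta_pos": [0,0,0],"yaw": 0}]'

```text
t: 62.38
tcp_pos: [0.5936, 0.1964, 0.135]
tool_rot: [0.227, 0.972, -0.011, -0.06]
force: [-0.2, -0.1, -1.3]
finger_gap: 0.31
```

Emit:
send_rows --commands '[{"delta_pos": [0,0,-0.6],"yaw": 0},{"delta_pos": [0,0,-0.7],"yaw": 0},{"delta_pos": [0,0,-0.6],"yaw": 0},{"delta_pos": [0,0,0],"yaw": 0}]'

```text
t: 62.88
tcp_pos: [0.5937, 0.1963, 0.1148]
tool_rot: [0.227, 0.972, -0.011, -0.06]
force: [0.9, -0.1, -0.2]
finger_gap: 0.307
```

Emit:
send_rows --commands '[{"delta_pos": [0,0,-0.5],"yaw": 0},{"delta_pos": [0,0,-0.5],"yaw": 0},{"delta_pos": [0,0,-0.2],"yaw": 0},{"delta_pos": [0,0,0],"yaw": 0},{"delta_pos": [0,0,0],"yaw": 0}]'

```text
t: 63.5
tcp_pos: [0.5939, 0.1963, 0.1021]
tool_rot: [0.227, 0.972, -0.011, -0.06]
force: [-0.5, -0.9, -0.8]
finger_gap: 0.308
```

Release, raise and back away, then check.

Emit:
send_rows --commands '[{"delta_pos": [0,0,-0.15],"yaw": 0},{"delta_pos": [0,0,0],"yaw": 0},{"delta_pos": [0,0,0],"yaw": 0},{"delta_pos": [0,0,0],"yaw": 0},{"delta_pos": [0,0,0],"yaw": 0},{"delta_pos": [0,0,0.8],"yaw": 0},{"delta_pos": [0,0,2.5],"yaw": 0},{"delta_pos": [0,0,2.5],"yaw": 0},{"delta_pos": [0,0,2],"yaw": 0},{"delta_pos": [0,0,1],"yaw": 0}]' --grip -1

```text
t: 64.75
tcp_pos: [0.5938, 0.1963, 0.1928]
tool_rot: [0.227, 0.972, -0.011, -0.06]
force: [0.5, -0.0, 1.1]
finger_gap: 0.999
```

Emit:
send_rows --commands '[{"delta_pos": [-1,-2,1],"yaw": 0},{"delta_pos": [-2,-3,1],"yaw": 0},{"delta_pos": [-3,-4,1],"yaw": 0},{"delta_pos": [-3,-4,1],"yaw": 0},{"delta_pos": [-3,-4,0],"yaw": 0},{"delta_pos": [-2,-4,0],"yaw": 0},{"delta_pos": [0,-4,0],"yaw": 0},{"delta_pos": [0,-3,0],"yaw": 0},{"delta_pos": [0,-1,0],"yaw": 0},{"delta_pos": [0,0,0],"yaw": 0}]'

```text
t: 66.0
tcp_pos: [0.438, -0.1066, 0.2339]
tool_rot: [0.228, 0.972, -0.012, -0.064]
force: [-0.0, 0.4, -0.1]
finger_gap: 1.001
```

```bash
python3 - <<'E'
from h import *
s=manip.sense();print(s['tcp_pos'],s['t'])
S=manip.snapshot('side');T=manip.snapshot('top');W=manip.snapshot('wrist')
KS=cam('side')
for P in([.6243,.0662,.127],[.6243,.0662,.117],[.592,.1932,.127],[.592,.1932,.117]):print(proj(KS,P))
a=cv2.resize(S[110:210,200:333],None,fx=4,fy=4,interpolation=cv2.INTER_CUBIC)[:,:532]
b=cv2.resize(T[140:290,140:300],(268,251));b=cv2.copyMakeBorder(b,0,149,0,0,cv2.BORDER_CONSTANT)
b2=cv2.resize(T,(268,201));o=np.hstack([a,b]);o[251:400,532:]=b2[40:189]
cv2.imwrite('pics/fin.png',o)
E
```

```text
[ 0.438  -0.1066  0.2339] 66.0
[286.7241 146.3746]
[286.7469 150.0051]
[238.0848 127.666 ]
[238.4489 131.2483]
```

View pics/fin.png

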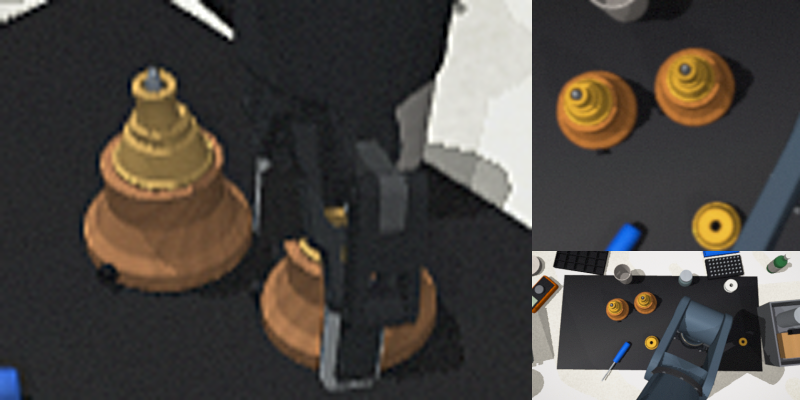

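Emit:
send_rows --commands '[{"delta_pos": [0,-3,0],"yaw": 0},{"delta_pos": [0,-4,0],"yaw": 0},{"delta_pos": [0,-4,0],"yaw": 0},{"delta_pos": [0,-3,0],"yaw": 0},{"delta_pos": [0,-1,0],"yaw": 0},{"delta_pos": [0,0,0],"yaw": 0}]'

```text
t: 66.9
tcp_pos: [0.4393, -0.2512, 0.2335]
tool_rot: [0.22, 0.973, -0.011, -0.064]
force: [0.1, -1.0, 0.2]
finger_gap: 0.999
```

```bash
python3 - <<'E'
from h import *
S=manip.snapshot('side');T=manip.snapshot('top')
for n,i in(('side',S),('top',T)):
    m,_=blobs(i,*BRASS)
    if n=='side':
        for u0,v0 in((215,118),(262,137)):
            print(n)
            for r in range(v0,v0+42,2):print(r,''.join('#' if a else '.' for a in m[r,u0:u0+50]))
    for c in blobs(i,*BRASS)[1]:
        b=cv2.boundingRect(c)
        if 110<b[1]<340 and 140<b[0]<460: print(n,b)
E
```

```text
side
118 ..................................................
120 ..................................................
122 ..................................................
124 ..................................................
126 ..................................................
128 ...................###...###......................
130 ..................###.....###.....................
132 ..................####...####.....................
134 ...................##########.....................
136 ...................#############..................
138 ..................###############.................
140 .................#################................
142 ................###################...............
144 ...............######################.............
146 ..............########################............
148 .............#########################............
150 .............#########################............
152 ..............#######################.............
154 ................###################...............
156 ...................#############..............
[... 707 characters left out ...]
##...............
161 ...............####################...............
163 ..............######################..............
165 .............#########################............
167 ............##########################............
169 ............##########################............
171 .............#########################............
173 ..............######################..............
175 .................#################................
177 .......................#..........................
side (336, 303, 15, 20)
side (221, 218, 29, 29)
side (274, 146, 26, 32)
side (228, 127, 25, 31)
top (375, 260, 16, 14)
top (235, 260, 30, 30)
top (159, 187, 29, 29)
top (220, 172, 29, 29)
```

Both assemblies have the same height (31 and 32 px) and are level, with matching profiles. Handing in.

```bash
python3 -c "
from station import manip
print(manip.sign_off())"
```

```text
the job is handed in; nothing more can be done
None
```

Two lamp bases were on the mat, and both now carry a cap, then a check ring, then a neck. I handed the job in at about 67 s of the 210 s allowed. The caps came off the stack one at a time, and the other two stayed nested where they stood.

**Last checks:**
- **Lamps:** In the side view both sets of parts look level and nearly equal in height (31 and 32 px). One lamp was checked by eye with its pipe standing out of the neck. The other was hidden behind the gripper in my last picture, so I checked it only by its outline in the colour mask.
- **Stack:** The leftover stack has not moved in the top view.
- **Forces:** Readings stayed within about 1.3 N on each axis.
- **Bystanders:** I never worked close to any of them, but I did not measure them again at the end. I did not check the spare ring at the end either.

**Disagreements:**
- **Cameras:** The wrist camera and the top camera differed by about 2–4 mm, so I placed every part by the wrist view.
- **Hand tilt:** The hand slowly tilted to about 7° during the run, and the moves could not correct that. It did not affect the seating.

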